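# Chill the sample bottles

### The job

Stand every squat sample bottle on the bench upright in the cooling cabinet's drawer, one to a cell, and push the drawer fully shut; turn the console's dial until its pointer lines up with the set mark. Only when both are done, start the cooler by pressing the plunger down to its stop and letting it come back up. Leave the other things on the bench where they are.

Things in the scene. Friction and masses are not known exactly. Their poses are not given: they have to be found in the camera images.
- bottle1: sample bottle: squat dark green glass bottle with a paper band and a black cap, standing upright; body 56 mm in diameter up to 60 mm high, shoulder up to 83 mm, then a straight neck and cap 28 mm in diameter up to its top at 128 mm; about 0.22 kg (0.15 to 0.3); origin at the centre of its underside, z up along its axis. May be absent
- bottle2: sample bottle: squat dark green glass bottle with a paper band and a black cap, standing upright; body 56 mm in diameter up to 60 mm high, shoulder up to 83 mm, then a straight neck and cap 28 mm in diameter up to its top at 128 mm; about 0.22 kg (0.15 to 0.3); origin at the centre of its underside, z up along its axis. May be absent
- bottle3: sample bottle: squat dark green glass bottle with a paper band and a black cap, standing upright; body 56 mm in diameter up to 60 mm high, shoulder up to 83 mm, then a straight neck and cap 28 mm in diameter up to its top at 128 mm; about 0.22 kg (0.15 to 0.3); origin at the centre of its underside, z up along its axis. May be absent
- bottle4: sample bottle: squat dark green glass bottle with a paper band and a black cap, standing upright; body 56 mm in diameter up to 60 mm high, shoulder up to 83 mm, then a straight neck and cap 28 mm in diameter up to its top at 128 mm; about 0.22 kg (0.15 to 0.3); origin at the centre of its underside, z up along its axis. May be absent
- tray_mid (a point): point on the drawer's inner floor where its dividers cross, 18 mm above the bench; moves with the drawer; x points into the cabinet, z up. Around it four square cells, 76 mm wide, open above, centres at x = +-40, y = +-40 mm. Dividers (4 mm thick) and side walls rise 58 mm above this floor; the white front panel (inner face at x = -82 mm, 12 mm thick, 188 mm wide) rises 134 mm
- cabinet: grey cooling cabinet, 200 mm deep (x), 190 mm wide, 175 mm high, fixed, the drawer in its front; origin under its centre, front face at x = -100 mm; the drawer opens along its -x, out of the front. Fully open, tray_mid is 98 mm in front of that face. Bottles standing on the drawer's floor pass under its top with 12 mm to spare
- drawer (a joint): how far the cabinet's drawer is open, m: 0 fully shut, 0.18 fully open; it starts nearly fully open, slides with about 2 N of friction and stays where it is left
- drawer_handle (a point): middle of the steel bar handle on the drawer's front: a horizontal bar 110 mm long along y, 35 mm in front (-x) of the front panel's outer face, 125 mm above the bench; frame as tray_mid, moves with the drawer
- dial (a joint): angle of the setting dial on the console, rad: 0 to 5.6, grows as it is turned clockwise seen from above; stays where it is left (0.05 N m of friction). It drives the pointer 18 mm per rad
- dial_grip (a point): on the dial's vertical axis, 97 mm above the bench, in the middle of the dial's upright bar grip: 53 mm long along this point's x, 14 mm thick along its y, top 7 mm above this point, bottom 23 mm below it on a disc of radius 28 mm. Turns with the dial
- console: fixed control console: grey box, 210 mm deep (x), 220 mm wide, 60 mm high, origin under its centre, near side towards -x; on its top the dial at x = -45, y = 50 mm, the plunger at x = -45, y = -60 mm, the scale along y at x = 58 mm
- pointer_tip (a point): tip of the black sliding pointer on the white scale along the far side of the console's top; clockwise turning of the dial moves it 18 mm per rad along the console's -y (to the right seen from the robot). It moves only with the dial
- mark_tip (a point): tip of the grey steel set mark on the far side of the same scale, facing the pointer; fixed during the job. The frame's y runs along the scale: the pointer is on the mark when the two tips have the same y in this frame. The pointer starts on the +y side of it
- plunger (a joint): how far the start plunger is pressed, m: 0 up, 0.015 at its stop; spring, from 3 N to 10 N at the stop, comes back up by itself
- plunger_top (a point): centre of the top of the plunger's round black head (46 mm in diameter, 108 mm above the bench when up); pressed straight down
- jar: bystander: jar with a steel lid, 60 mm in diameter, 70 mm high; origin under its centre
- mug: bystander: white mug, 60 mm in diameter, 70 mm high; origin under its centre
- tin: bystander: low metal tin, 60 mm in diameter, 50 mm high; origin under its centre
- tall_bottle: bystander: tall bottle, 72 mm in diameter, 240 mm high; origin under its centre
- brush: bystander: brush lying on the bench
- carton: bystander: cardboard box 90 x 110 x 60 mm; origin under its centre
Not all that is in view belongs to the job. What is shaped like the bottle1 but blue is not meant.

How it is judged:
By the outcome, as a careful person would: the job done as asked, in the order asked, and still so for the second after the job is handed in, with the robot touching nothing.
Of bottle1, bottle2, bottle3, bottle4 only 3 to 4 are there at a start; the rules pass over those that are not, and their reading is None.
At some moment in a run one of bottle1, bottle2, bottle3, bottle4 may be knocked a few centimetres aside while the robot is not near it.
It also fails if it takes over 210 s, if anything falls off the work surface, if the arm or the gripper's body presses on something with over 40 N, if the wrist force passes 120 N, or if a joint passes its speed limit or range.

### The arm

A 6-joint arm with a two-finger parallel gripper is mounted at the origin on the work surface. World frame = base frame: x ahead of the robot, y to its left, z up, the work surface at z = 0. Lengths are in mm, angles in rad, forces in N, time in s.
With the tool pointing down it reaches from about 275 to 850 mm from the base axis. Payload 19 kg.
Tool frame: the origin (TCP) lies at the very end of the fingers, on their centre line; the grasp point (between the pads) lies r.tcp_to_grasp behind it (r.tcp_to_grasp is the distance from the TCP to the grasp point, in mm); z points along the fingers, y is the line along which they close (so a half turn about z gives the same grasp; the last joint's range is limited). The gripper opens to 85 mm and grips with 20 to 120 N. Pads are 22 mm wide; open, the fingers measure 114 mm over their backs; the gripper's body (76 mm by 85 mm) begins 54 mm behind the grasp point. The pads swing forward as they close: fully open they stand 13 mm farther back than shut.
Start: joints at [-1.281, 0.15, 1.437, -0, 1.554, -0.134], TCP at [236.427, -524.111, 231.267] pointing down, gripper open.
Joint ranges: [-2.8, 2.8], [-0.68, 2.1], [0.12, 2.68], [-1.39, 4.53], [0.16, 2.79], [-2.81, 2.81]. Speed limits (rad/s): [1.89, 1.89, 2.22, 3.01, 3.01, 3.01].

### API

Orientations are given as a unit quaternion [x, y, z, w].
In Python, from bench import r gives the robot as it stands.
- The arm moves only by the tool apply_moves, never from a script. Its arguments are lists of equal length, an entry for each row: "dp": the shift along the tool's x, y, z in cm, a list of three; "rotation": the turn, a rotation vector about the tool's x, y, z in degrees, a list of three; "hand": the finger opening in cm, from 0 to 8.54. In form: {"dp": [[x, y, z], ...], "rotation": [[ax, ay, az], ...], "hand": [hand, ...]}. A call has 1 to 8 rows; each row shifts and turns the commanded pose from where the row before left it, along the tool's axes as they then stand; what a row does not reach is not made up. A row lasts 1/10 s, in which the tool goes at most 50 mm and 8.59 degrees, less where a joint would pass 70% of its speed; a pose out of reach is approached as far as the arm can. A call is refused whole if a number of a shift passes 5 or a number of a turn 8.59, either way. A call with a gripper value outside its range is refused whole. The fingers move at their own pace and stop on an object; "force" is the grip in N (left out, the last holds). Time passes only in rows, so rows that do not move let the fingers close. It gives the time, the measured TCP pose, the force, the opening and the grip force at its end, in the units of the state.
- r.observe(): the state, without advancing time (a new reading comes with each control period).
- r.get_image(name): name is "scene" or "top" or "wrist"; returns a dict with "pixels" (420x560x3 uint8, red, green, blue), "fx", "fy", "cx", "cy" (pixels), "distortion" ([k1, k2, p1, p2, k3] as OpenCV has them; the pictures are not rectified), "R" (3x3) and "t" (3): a world point X has camera coordinates R X + t. Camera axes: x right, y down, z forward; pixel columns grow to the right and rows downward; lengths in mm; the calibration is good to about 2 mm. A picture is of the moment at which its call begins. There is no depth.
- r.close_job(): hands the job in; it is judged then, once.
The state is a dict: "t": time; "q": joint angles; "qd": joint speeds; "joint_torque": joint torques, N m; "position": TCP position; "ee_rot": TCP orientation; "ft_force": force on the tool from outside, world axes, zero at the start; "torque": the same for the moment, N m; "opening": finger opening in mm; "finger_force": force on a finger pad.
Only numpy, scipy, OpenCV 4.12 (cv2) and the standard library are available. Lean on these libraries where they do the work, as an engineer would, in place of code of your own. Each camera call takes 0.05 s, during which the arm holds its last target. There are 200 camera calls.

## Working session

There is one attempt and no reset: what is moved stays moved. The work goes in short steps, Python scripts to look and compute and a tool call to move; the robot and the scene stay as the last step left them, time stands still between calls to the robot, and variables do not carry over. Pictures are saved under pics/ and viewed, at most 14 in all, crops included, and the job is handed in when it is done.

Besides the shell and the picture viewer there is one more tool, called after ">>>" as name(argument=value, ...), one argument or row to a line, values as JSON. apply_moves: Moves the arm, as the interface text tells. Its arguments: {"type":"object","properties":{"dp":{"type":"array"},"rotation":{"type":"array"},"hand":{"type":"array"},"force":{"type":"number"}},"required":["dp","rotation","hand"]}

```bash
ls; mkdir -p pics; python3 - <<'E'
from bench import r
import cv2
print(r.observe(), r.tcp_to_grasp)
for n in("scene","top"):
    d=r.get_image(n); cv2.imwrite(f"pics/{n}0.png",cv2.cvtColor(d["pixels"],cv2.COLOR_RGB2BGR))
    print(n,{k:v for k,v in d.items() if k!="pixels"})
E
```

```text
pics
{'t': 0.0, 'q': array([-1.28097671e+00,  1.50973637e-01,  1.43801497e+00, -1.72407959e-05,
        1.55376906e+00, -1.34004824e-01]), 'qd': array([ 7.28757846e-05,  9.87180668e-04, -4.04407874e-05, -8.08632301e-04,
       -1.15132914e-03,  3.31534310e-04]), 'joint_torque': array([ 1.42383684e-03, -7.13056040e+01, -5.70864451e+01, -1.68115043e-04,
        9.04826360e-03,  3.93747200e-06]), 'position': array([ 236.37550929, -523.9116101 ,  230.69048459]), 'ee_rot': array([ 9.77630307e-01,  2.10329843e-01, -5.39287103e-05, -5.80070345e-04]), 'ft_force': array([-0.27649399, -0.81476396, -0.08085474]), 'torque': array([ 0.01155553,  0.00643608, -0.01159015]), 'finger_force': 0.0, 'opening': 85.16141365755792} 18.700000000000003
scene {'fx': 411.4116190975681, 'fy': 411.4116190975681, 'cx': 276.24649980361676, 'cy': 210.85081899040952, 'distortion': array([-0.12636887,  0.        ,  0.        ,  0.        ,  0.        ]), 'R': array([[-0.42605566,  0.90465644, -0.0085614 ],
       [ 0.60954488,  0.28005172, -0.74163743],
       [-0.66852944, -0.32119738, -0.67074632]]), 't': array([ 197.68928504, -292.04861257, 1442.42232111])}
top {'fx': 505.88929415721884, 'fy': 505.88929415721884, 'cx': 279.99134572319093, 'cy': 200.44294613831082, 'distortion': array([-0.09536305,  0.        ,  0.        ,  0.        ,  0.        ]), 'R': array([[-0.01529288, -0.99983864,  0.00942424],
       [-0.99260525,  0.01404576, -0.12057173],
       [ 0.1204199 , -0.01119844, -0.99265988]]), 't': array([  34.37262074,  571.97947834, 1565.89799095])}
```

View pics/scene0.png

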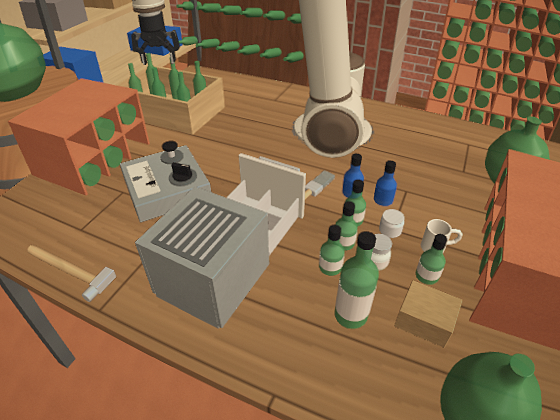

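View pics/top0.png

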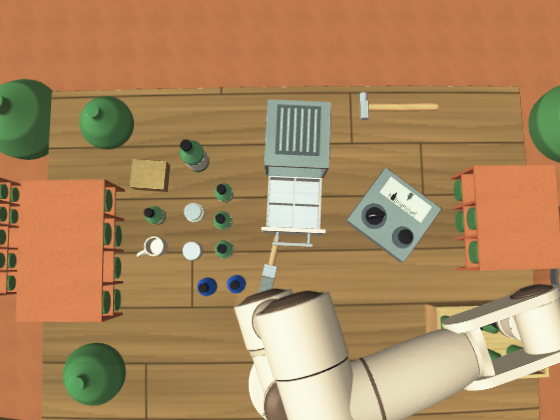

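Scene and top show four squat green bottles (top px: (223,193), (222,220), (223,249), (154,215)). Possible confusions: blue lookalikes at (207,287) and (236,284), and the tall bottle at (193,155). The cabinet is at (298,135), the drawer at (294,205), the console at (395,215). I'll check these in one close crop.

```bash
cat > h.py <<'E'
import numpy as np, cv2
from bench import r
def cam(d): return np.array([[d["fx"],0,d["cx"]],[0,d["fy"],d["cy"]],[0,0,1]]),np.array(d["distortion"])
def ray(d,uv):
    K,D=cam(d); n=cv2.undistortPoints(np.array(uv,float).reshape(-1,1,2),K,D).reshape(-1,2)
    R,t=np.array(d["R"]),np.array(d["t"]); v=np.c_[n,np.ones(len(n))]@R
    return -R.T@t, v
def atz(d,uv,z):
    c,v=ray(d,uv); return c+v*((z-c[2])/v[:,2])[:,None]
def proj(d,X):
    K,D=cam(d); return cv2.projectPoints(np.array(X,float).reshape(-1,3),cv2.Rodrigues(np.array(d["R"]))[0],np.array(d["t"],float),K,D)[0].reshape(-1,2)
def save(d,name,crop=None,s=1):
    im=cv2.cvtColor(d["pixels"],cv2.COLOR_RGB2BGR)
    if crop: x0,y0,x1,y1=crop; im=im[y0:y1,x0:x1]
    cv2.imwrite("pics/"+name+".png",cv2.resize(im,None,fx=s,fy=s,interpolation=cv2.INTER_CUBIC))
E
python3 - <<'E'
from h import *
d=r.get_image("top")
a=cv2.cvtColor(d["pixels"],cv2.COLOR_RGB2BGR)
A=cv2.resize(a[170:270,140:240],None,fx=4,fy=4,interpolation=cv2.INTER_CUBIC)
B=cv2.resize(a[165:265,345:445],None,fx=4,fy=4,interpolation=cv2.INTER_CUBIC)
cv2.imwrite("pics/c1.png",np.hstack([A,B]))
A=a[95:295,195:345]
save(d,"c2",(195,95,345,295),3)
for n,p,z in [("caps",[(223,187),(221,214),(223,244),(152,210)],128)]: print(n,atz(d,p,z).round())
E
```

```text
caps [[604. 197. 128.]
 [523. 203. 128.]
 [434. 197. 128.]
 [538. 409. 128.]]
```

View pics/c1.png

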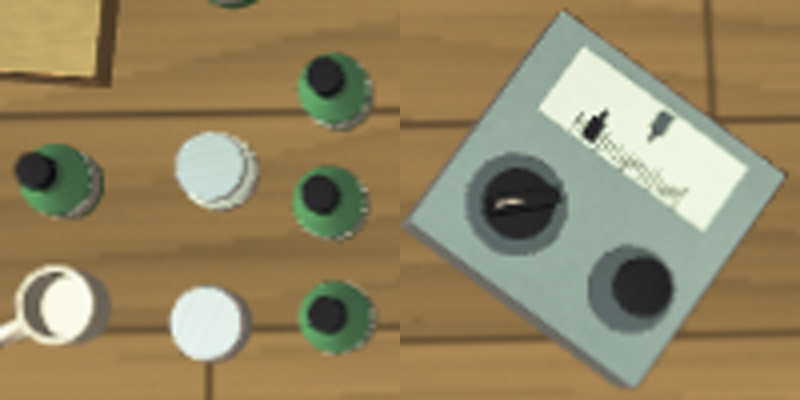

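View pics/c2.png

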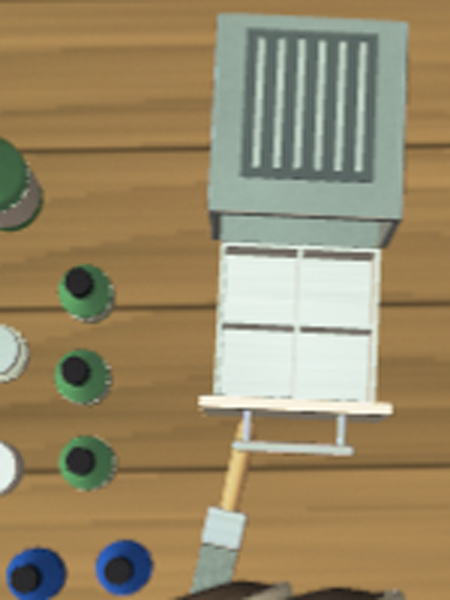

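The close crop confirms four green squat bottles (caps at crop px (325,76), (320,195), (327,315), (36,171)). The round white-topped items are the jar, tin and mug. The console pointer is black at (596,127) and the grey mark at (660,125). Next I'll compute the poses.

```bash
python3 - <<'E'
from h import *
d=r.get_image("top")
def cv(p,s,o): return (np.array(p,float)+.5)/s-.5+np.array(o)
def w(n,p,s,o,z):
    X=atz(d,cv(p,s,o),z); print(n,X.round(1).tolist()); return X
g=d["pixels"].astype(int)
for (u,v) in [(221,189),(220,218.5),(221.5,248.5),(148.7,212.5)]:
    u0,v0=int(u)-6,int(v)-6; P=g[v0:v0+13,u0:u0+13].max(2)<55
    n,l,st,c=cv2.connectedComponentsWithStats(P.astype(np.uint8)); i=1+st[1:,4].argmax()
    p=c[i]+[u0,v0]; print("cap",p.round(1),st[i,4],atz(d,p,128).round(1)[0])
o=(140,170); B=(245,165)
w("lids jar/tin?",[(208,168),(207,322)],4,o,60)
C=w("console",[(562,11),(785,176),(633,385),(406,220)],4,B,60); print(C.mean(0),np.linalg.norm(np.diff(C,axis=0),axis=1))
e=(C[0]+C[1]-C[2]-C[3])[:2]; ya=np.arctan2(e[1],e[0]); print("console yaw",ya)
Rz=np.array([[np.cos(ya),-np.sin(ya)],[np.sin(ya),np.cos(ya)]])
for n,v in [("dial",(-45,50)),("plunger",(-45,-60))]: print(n,C.mean(0)[:2]+Rz@v)
w("dial seen",[(522,203)],4,B,104); w("dialdisc",[(516,204)],4,B,74); w("plunger seen",[(642,286)],4,B,108)
w("dial ends",[(487,212),(560,196)],4,B,104)
P=w("ptr,mark tips",[(604,108),(655,141)],4,B,62); print("in console",(P[:,:2]-C.mean(0)[:2])@Rz)
q=(195,95)
K=w("cab top",[(219,14),(408,22),(400,218),(210,211)],3,q,175); print(K.mean(0),np.linalg.norm(np.diff(K,axis=0),axis=1))
e=(K[0]+K[1]-K[2]-K[3])[:2]; print("cab yaw",np.arctan2(e[1],e[0]))
w("panel top outer ends",[(199,409),(391,414)],3,q,152); w("handle",[(234,447),(353,452)],3,q,125); w("cross",[(297,328)],3,q,76)
E
```

```text
cap [221.1 188.9] 65 [598.3 202.4 128. ]
cap [219.9 218.1] 65 [510.9 206.  128. ]
cap [221.7 248.2] 62 [421.8 201.  128. ]
cap [149.  212.4] 65 [530.7 417.9 128. ]
lids jar/tin? [[538.2, 301.4, 60.0], [418.9, 301.7, 60.0]]
console [[669.8, -307.4, 60.0], [536.2, -479.6, 60.0], [375.4, -351.4, 60.0], [506.4, -178.4, 60.0]]
[ 521.96610034 -329.19166791   60.        ] [217.96734775 205.65311055 216.99334873]
console yaw -0.670772018283391
dial [ 517.79525578 -262.05297523]
plunger [ 449.42025385 -348.22059741]
dial seen [[514.3, -260.8, 104.0]]
dialdisc [[516.3, -262.1, 74.0]]
plunger seen [[449.7, -349.1, 108.0]]
dial ends [[507.9, -233.9, 104.0], [519.2, -290.1, 104.0]]
ptr,mark tips [[591.8, -337.0, 62.0], [565.2, -376.4, 62.0]]
in console [[ 59.56739932  37.30605434]
 [ 63.17185927 -10.09201115]]
cab top [[858.0, 59.5, 175.0], [847.8, -127.5, 175.0], [650.5, -113.8, 175.0], [659.9, 70.5, 175.0]]
[754.03734944 -27.82114995 175.        ] [187.23291105 197.69300791 184.55351709]
cab yaw -0.062493265492544164
panel top outer ends [[469.4, 83.9, 152.0], [461.8, -102.4, 152.0]]
handle [[433.1, 50.6, 125.0], [426.4, -66.6, 125.0]]
cross [[555.8, -15.5, 76.0]]
```

```bash
cat >> h.py <<'E'
from scipy.spatial.transform import Rotation as Ro
def rel(target,yaw=None):
    """remaining shift (cm, tool axes) to world target, tool-z turn (deg) to yaw"""
    s=r.observe(); R=Ro.from_quat(s["ee_rot"]); M=R.as_matrix()
    psi=np.degrees(np.arctan2(M[1,0],M[0,0])); print("pos",s["position"].round(1),"psi",psi.round(1),"tilt",np.degrees(np.arccos(-M[2,2])).round(2))
    if yaw is not None:
        print("turn z",round(psi-yaw,1)); c,sn=np.cos(np.radians(yaw)),np.sin(np.radians(yaw)); M=np.array([[c,sn,0],[sn,-c,0],[0,0,-1]])
    d=np.array(target,float)-s["position"]; print("dp cm in target-yaw tool axes",(M.T@d/10).round(2), "now axes",(R.inv().apply(d)/10).round(2))
def caps(d,near=None):
    g=d["pixels"].astype(int); dark=(g.max(2)<55).astype(np.uint8)
    n,l,st,c=cv2.connectedComponentsWithStats(dark); out=[]
    green=(g[...,1]>g[...,0]+25)&(g[...,1]>g[...,2]+15)
    for i in range(1,n):
        if 35<st[i,4]<110:
            ring=cv2.dilate((l==i).astype(np.uint8),np.ones((5,5)))-(l==i)
            f=green[ring>0].mean()
            if f>.3: out.append((c[i].round(1).tolist(),int(st[i,4]),round(float(f),2),atz(d,c[i],128)[0][:2].round(1).tolist()))
    return out
E
python3 - <<'E'
from h import *
d=r.get_image("top"); s=r.get_image("scene")
for c in caps(d): print(c)
c1,v1=ray(d,[(185,146)])
c2,v2=ray(s,[(366,240)])
a,b=v1[0],v2[0]; k=np.linalg.lstsq(np.c_[a,-b],c2-c1,rcond=None)[0]; print("tall",c1+k[0]*a,c2+k[1]*b)
rel((511,206,230.7),-3.15)
E
```

```text
([185.9, 145.1], 104, 0.44, [733.6, 309.1])
([221.1, 188.9], 65, 0.61, [598.3, 202.4])
([149.0, 212.3], 66, 0.43, [530.9, 418.0])
([219.9, 218.1], 65, 0.77, [510.9, 206.0])
([221.7, 248.2], 62, 0.84, [421.8, 201.0])
tall [707.30015982 293.70344164 228.92949801] [707.68606015 292.22796671 228.75576225]
pos [ 236.4 -524.   231.1] psi 24.3 tilt 0.03
turn z 27.4
dp cm in target-yaw tool axes [ 2.341e+01 -7.440e+01  4.000e-02] now axes [ 55.05 -55.25   0.07]
```

>>> apply_moves(
  dp=[
    [0,0,0],
    [0,0,0],
    [0,0,0],
    [0,0,0],
    [1.17,-3.72,0],
    [1.17,-3.72,0],
    [1.17,-3.72,0],
    [1.17,-3.72,0],
  ],
  rotation=[
    [0,0,7],
    [0,0,7],
    [0,0,7],
    [0,0,6.4],
    [0,0,0],
    [0,0,0],
    [0,0,0],
    [0,0,0],
  ],
  hand=[6,6,6,6,6,6,6,6],
  force=35,
)

```text
t: 1.1
position: [291.5, -376.6, 231.2]
ee_rot: [1.0, -0.027, 0.0, -0.0]
ft_force: [1.3, -0.2, 1.0]
opening: 60.1
finger_force: 0.0
```

>>> apply_moves(
  dp=[
    [1.17,-3.72,0],
    [1.17,-3.72,0],
    [1.17,-3.72,0],
    [1.17,-3.72,0],
    [1.17,-3.72,0],
    [1.17,-3.72,0],
    [1.17,-3.72,0],
    [1.17,-3.72,0],
  ],
  rotation=[
    [0,0,0],
    [0,0,0],
    [0,0,0],
    [0,0,0],
    [0,0,0],
    [0,0,0],
    [0,0,0],
    [0,0,0],
  ],
  hand=[6,6,6,6,6,6,6,6],
)

```text
t: 1.9
position: [401.1, -84.4, 231.5]
ee_rot: [1.0, -0.027, 0.0, 0.0]
ft_force: [0.7, -1.0, -0.2]
opening: 60.2
finger_force: 0.0
```

>>> apply_moves(
  dp=[
    [1.17,-3.72,0],
    [1.17,-3.72,0],
    [1.17,-3.72,0],
    [1.17,-3.72,0],
    [1.17,-3.72,0],
    [1.17,-3.72,0],
    [1.17,-3.72,0],
    [1.17,-3.72,0],
  ],
  rotation=[
    [0,0,0],
    [0,0,0],
    [0,0,0],
    [0,0,0],
    [0,0,0],
    [0,0,0],
    [0,0,0],
    [0,0,0],
  ],
  hand=[6,6,6,6,6,6,6,6],
)

```text
t: 2.7
position: [510.8, 207.8, 231.3]
ee_rot: [1.0, -0.027, 0.0, -0.0]
ft_force: [0.5, 0.1, 0.9]
opening: 59.8
finger_force: 0.0
```

```bash
python3 - <<'E'
from h import *
d=r.get_image("top"); 
for c in caps(d): print(c)
w=r.get_image("wrist"); save(w,"w1"); print(w["R"],w["t"])
print(r.observe()["t"]); rel((511,206,90),-3.15)
print(proj(w,[(511,206,128),(511,206,0)]))
E
```

```text
([185.9, 145.1], 104, 0.48, [733.6, 309.1])
([149.0, 212.4], 65, 0.45, [530.7, 417.9])
([221.5, 248.2], 60, 0.82, [421.8, 201.5])
[[-0.05112533 -0.9986911  -0.00151013]
 [-0.95766436  0.04859601  0.2837559 ]
 [-0.2833111   0.01595331 -0.95889536]] [238.74917502 443.43249968 520.66493848]
2.8
pos [511.1 209.5 230.6] psi -2.9 tilt 0.07
turn z 0.2
dp cm in target-yaw tool axes [1.000e-02 3.500e-01 1.406e+01] now axes [ 0.02  0.36 14.06]
[[281.32377208 202.77911616]
 [278.82348339 172.51741256]]
```

View pics/w1.png

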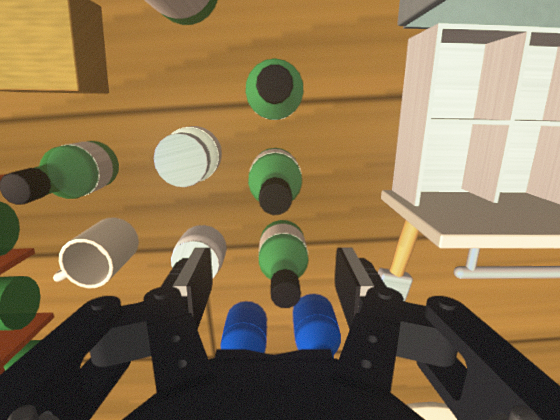

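The wrist view shows the middle bottle's cap at (275,196), about where predicted, with its neighbours in line and the drawer at right. Descending and gripping.

>>> apply_moves(
  dp=[
    [0,0,3],
    [0,0,3],
    [0,0,3],
    [0,0,3],
    [0,0,2],
    [0,0,0],
    [0,0,0],
    [0,0,0],
  ],
  rotation=[
    [0,0,0],
    [0,0,0],
    [0,0,0],
    [0,0,0],
    [0,0,0],
    [0,0,0],
    [0,0,0],
    [0,0,0],
  ],
  hand=[6,6,6,6,6,6,2,2],
)

```text
t: 3.6
position: [511.2, 206.1, 92.9]
ee_rot: [1.0, -0.027, 0.001, -0.0]
ft_force: [-0.4, 0.4, 1.3]
opening: 31.5
finger_force: 0.3
```

>>> apply_moves(
  dp=[
    [0,0,0],
    [0,0,0],
    [0,0,0],
    [0,0,0],
    [0,0,-1],
    [0,0,0],
  ],
  rotation=[
    [0,0,0],
    [0,0,0],
    [0,0,0],
    [0,0,0],
    [0,0,0],
    [0,0,0],
  ],
  hand=[2,2,2,2,2,2],
)

```text
t: 4.2
position: [511.1, 206.2, 103.0]
ee_rot: [1.0, -0.027, 0.001, -0.0]
ft_force: [0.7, 0.2, -1.7]
opening: 27.1
finger_force: 34.8
```

```bash
python3 - <<'E'
from h import *
print(r.observe()["t"]); 
for n,c in dict(FR=(593.7,-57.6),NR=(513.9,-53.2),FL=(598,22.2),NL=(518.3,26.6)).items(): print(n); rel((*c,230),-3.15)
E
```

```text
4.2
FR
pos [511.1 206.2 103. ] psi -3.1 tilt 0.11
turn z 0.0
dp cm in target-yaw tool axes [  9.69  25.89 -12.7 ] now axes [  9.7   25.89 -12.7 ]
NR
pos [511.1 206.2 103. ] psi -3.1 tilt 0.11
turn z 0.0
dp cm in target-yaw tool axes [  1.7   25.89 -12.7 ] now axes [  1.71  25.88 -12.72]
FL
pos [511.1 206.2 103. ] psi -3.1 tilt 0.11
turn z 0.0
dp cm in target-yaw tool axes [  9.68  17.9  -12.7 ] now axes [  9.7   17.89 -12.69]
NL
pos [511.1 206.2 103. ] psi -3.1 tilt 0.11
turn z 0.0
dp cm in target-yaw tool axes [  1.7  17.9 -12.7] now axes [  1.72  17.89 -12.71]
```

>>> apply_moves(
  dp=[
    [0,0,-4],
    [0,0,-4],
    [0,0,-3.7],
    [1.2,3.2,-1],
    [1.2,3.2,0],
    [1.2,3.2,0],
    [1.2,3.2,0],
    [1.2,3.2,0],
  ],
  rotation=[
    [0,0,0],
    [0,0,0],
    [0,0,0],
    [0,0,0],
    [0,0,0],
    [0,0,0],
    [0,0,0],
    [0,0,0],
  ],
  hand=[2,2,2,2,2,2,2,2],
)

```text
t: 5.0
position: [561.9, 41.7, 228.6]
ee_rot: [1.0, -0.027, 0.0, -0.0]
ft_force: [0.2, -0.4, -1.3]
opening: 27.1
finger_force: 35.2
```

>>> apply_moves(
  dp=[
    [1.2,3.2,0],
    [1.2,3.2,0],
    [1.3,3.5,0],
    [0,0,0],
    [0,0,0],
  ],
  rotation=[
    [0,0,0],
    [0,0,0],
    [0,0,0],
    [0,0,0],
    [0,0,0],
  ],
  hand=[2,2,2,2,2],
)

```text
t: 5.5
position: [593.3, -58.5, 228.1]
ee_rot: [1.0, -0.028, -0.0, -0.0]
ft_force: [-0.4, 0.4, -2.1]
opening: 27.2
finger_force: 35.2
```

```bash
python3 - <<'E'
from h import *
o=r.observe(); print(o["t"],o["opening"],o["finger_force"]); rel((593.7,-57.6,113),-3.15)
w=r.get_image("wrist"); save(w,"w2")
d=r.get_image("top")
for c in caps(d): print(c)
E
```

```text
5.5 27.232225629686457 35.21493136882782
pos [593.3 -58.5 228.1] psi -3.2 tilt 0.04
turn z -0.1
dp cm in target-yaw tool axes [ 0.04 -0.09 11.51] now axes [ 0.04 -0.09 11.51]
([185.9, 145.1], 104, 0.46, [733.6, 309.1])
([221.1, 188.8], 66, 0.6, [598.5, 202.4])
([149.0, 212.4], 65, 0.45, [530.7, 417.9])
([221.6, 248.2], 61, 0.84, [421.8, 201.2])
```

View pics/w2.png

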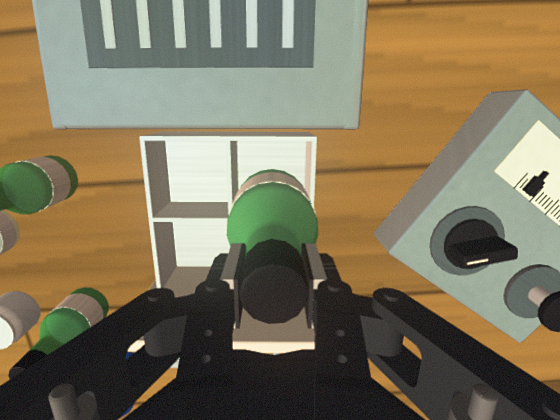

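Wrist view: the bottle is held over the far-right cell. Rim corners are at (141,137) and (316,137), and the cross divider is near (235,210). I'll check these against the tray estimate.

```bash
python3 - <<'E'
from h import *
w=r.get_image("wrist")
print(atz(w,[(141,137),(316,137),(234,139),(150,211)],76).round(1))
y=-0.055; R=np.array([[np.cos(y),-np.sin(y)],[np.sin(y),np.cos(y)]])
for p in [(82,80),(82,-80),(82,0),(0,78)]: print(np.array([556,-15.5])+R@p)
E
```

```text
[[648.   63.5  76. ]
 [639.1 -98.8  76. ]
 [641.3 -22.8  76. ]
 [575.7  66.8  76. ]]
[642.27378826  59.87130395]
[633.47822426 -99.88675705]
[637.87600626 -20.00772655]
[560.28783745  62.38205474]
```

Tray is about 4 mm further in (nearly, not fully, open); tray_mid ≈ (560,-15). Shift +4 mm and lower.

>>> apply_moves(
  dp=[
    [0.4,-0.1,2],
    [0,0,3],
    [0,0,3],
    [0,0,2],
    [0,0,1],
    [0,0,0.4],
    [0,0,0],
  ],
  rotation=[
    [0,0,0],
    [0,0,0],
    [0,0,0],
    [0,0,0],
    [0,0,0],
    [0,0,0],
    [0,0,0],
  ],
  hand=[2,2,2,2,2,2,2],
)

```text
t: 6.35
position: [597.5, -56.7, 114.8]
ee_rot: [1.0, -0.027, 0.0, -0.0]
ft_force: [-0.3, -0.8, -1.0]
opening: 26.7
finger_force: 35.2
```

>>> apply_moves(
  dp=[
    [0,0,0.1],
    [0,0,0],
    [0,0,0],
    [0,0,0],
    [0,0,-2],
    [0,0,-4],
    [0,0,-5],
  ],
  rotation=[
    [0,0,0],
    [0,0,0],
    [0,0,0],
    [0,0,0],
    [0,0,0],
    [0,0,0],
    [0,0,0],
  ],
  hand=[2,3.5,5,5,5,5,5],
)

```text
t: 7.05
position: [596.6, -56.9, 223.3]
ee_rot: [1.0, -0.027, -0.001, -0.0]
ft_force: [0.9, -0.2, 0.6]
opening: 50.3
finger_force: 0.0
```

```bash
python3 - <<'E'
from h import *
o=r.observe(); print(o["t"],o["opening"],o["finger_force"]); rel((600,205,230),-3.15)
d=r.get_image("top")
for c in caps(d): print(c)
E
```

```text
7.05 50.33277745103128 0.0
pos [596.6 -56.9 223.3] psi -3.1 tilt 0.17
turn z 0.0
dp cm in target-yaw tool axes [ -1.1  -26.17  -0.67] now axes [ -1.09 -26.17  -0.65]
([185.9, 145.1], 104, 0.46, [733.6, 309.1])
([221.1, 188.9], 65, 0.62, [598.3, 202.4])
([149.0, 212.4], 65, 0.45, [530.7, 417.9])
([221.7, 248.2], 62, 0.85, [421.8, 201.0])
```

>>> apply_moves(
  dp=[
    [-0.1,-3,-0.7],
    [-0.1,-3.3,0],
    [-0.1,-3.3,0],
    [-0.2,-3.3,0],
    [-0.2,-3.3,0],
    [-0.2,-3.3,0],
    [-0.2,-3.3,0],
    [-0.2,-3.2,0],
  ],
  rotation=[
    [0,0,0],
    [0,0,0],
    [0,0,0],
    [0,0,0],
    [0,0,0],
    [0,0,0],
    [0,0,0],
    [0,0,0],
  ],
  hand=[5,5,6,6,6,6,6,6],
)

```text
t: 7.9
position: [598.4, 204.7, 230.6]
ee_rot: [1.0, -0.027, 0.0, -0.0]
ft_force: [0.6, 0.2, -0.0]
opening: 60.0
finger_force: 0.0
```

>>> apply_moves(
  dp=[
    [0,0,0],
    [0,0,3],
    [0,0,3],
    [0,0,3],
    [0,0,3],
    [0,0,1.7],
    [0,0,0],
    [0,0,0],
  ],
  rotation=[
    [0,0,0],
    [0,0,0],
    [0,0,0],
    [0,0,0],
    [0,0,0],
    [0,0,0],
    [0,0,0],
    [0,0,0],
  ],
  hand=[6,6,6,6,6,6,6,2],
)

```text
t: 8.7
position: [598.9, 203.0, 94.2]
ee_rot: [1.0, -0.027, 0.0, -0.0]
ft_force: [-0.1, 0.9, 0.7]
opening: 47.0
finger_force: 0.0
```

>>> apply_moves(
  dp=[
    [0,0,0],
    [0,0,0],
    [0,0,0],
    [0,0,0],
    [0,0,0],
    [0,0,-1],
    [0,0,0],
  ],
  rotation=[
    [0,0,0],
    [0,0,0],
    [0,0,0],
    [0,0,0],
    [0,0,0],
    [0,0,0],
    [0,0,0],
  ],
  hand=[2,2,2,2,2,2,2],
)

```text
t: 9.4
position: [599.1, 203.4, 105.1]
ee_rot: [1.0, -0.027, 0.001, -0.0]
ft_force: [1.1, -0.4, -1.5]
opening: 27.5
finger_force: 34.8
```

```bash
python3 - <<'E'
from h import *
print(r.observe()["t"]); 
for n,c in dict(FR=(598,-57),NR=(518,-53),FL=(602,23),NL=(522.5,27)).items(): print(n); rel((*c,230),-3.15)
E
```

```text
9.4
FR
pos [599.1 203.4 105.1] psi -3.1 tilt 0.11
turn z 0.0
dp cm in target-yaw tool axes [  1.32  26.01 -12.49] now axes [  1.33  26.   -12.5 ]
NR
pos [599.1 203.4 105.1] psi -3.1 tilt 0.11
turn z 0.0
dp cm in target-yaw tool axes [ -6.69  26.05 -12.49] now axes [ -6.68  26.04 -12.52]
FL
pos [599.1 203.4 105.1] psi -3.1 tilt 0.11
turn z 0.0
dp cm in target-yaw tool axes [  1.28  18.   -12.49] now axes [  1.3   17.99 -12.5 ]
NL
pos [599.1 203.4 105.1] psi -3.1 tilt 0.11
turn z 0.0
dp cm in target-yaw tool axes [ -6.68  18.04 -12.49] now axes [ -6.66  18.02 -12.51]
```

>>> apply_moves(
  dp=[
    [0,0,-4],
    [0,0,-4],
    [-0.5,1,-4],
    [-0.8,3.1,-0.5],
    [-0.8,3.1,0],
    [-0.8,3.1,0],
    [-0.8,3.1,0],
    [-0.8,3.1,0],
  ],
  rotation=[
    [0,0,0],
    [0,0,0],
    [0,0,0],
    [0,0,0],
    [0,0,0],
    [0,0,0],
    [0,0,0],
    [0,0,0],
  ],
  hand=[2,2,2,2,2,2,2,2],
)

```text
t: 10.2
position: [544.0, 39.8, 228.5]
ee_rot: [1.0, -0.027, 0.0, -0.0]
ft_force: [0.8, -1.0, -1.9]
opening: 26.9
finger_force: 35.3
```

>>> apply_moves(
  dp=[
    [-0.8,3.1,0],
    [-0.7,3.2,0],
    [-0.7,3.2,0],
    [0,0,0],
    [0,0,3],
    [0,0,3],
    [0,0,3],
    [0,0,2],
  ],
  rotation=[
    [0,0,0],
    [0,0,0],
    [0,0,0],
    [0,0,0],
    [0,0,0],
    [0,0,0],
    [0,0,0],
    [0,0,0],
  ],
  hand=[2,2,2,2,2,2,2,2],
)

```text
t: 11.0
position: [516.8, -52.2, 116.4]
ee_rot: [1.0, -0.027, -0.001, -0.0]
ft_force: [-0.6, -0.2, -1.4]
opening: 27.4
finger_force: 35.7
```

>>> apply_moves(
  dp=[
    [0,0,0.6],
    [0,0,0],
    [0,0,0],
    [0,0,0],
  ],
  rotation=[
    [0,0,0],
    [0,0,0],
    [0,0,0],
    [0,0,0],
  ],
  hand=[2,2,3.5,5],
)

```text
t: 11.4
position: [517.7, -52.6, 112.7]
ee_rot: [1.0, -0.027, 0.0, 0.0]
ft_force: [0.5, -0.6, -0.8]
opening: 47.9
finger_force: 0.0
```

>>> apply_moves(
  dp=[
    [0,0,0],
    [0,0,-2],
    [0,0,-4],
    [0,0,-5],
  ],
  rotation=[
    [0,0,0],
    [0,0,0],
    [0,0,0],
    [0,0,0],
  ],
  hand=[5,5,5,5],
)

```text
t: 11.8
position: [516.6, -52.5, 222.4]
ee_rot: [1.0, -0.027, -0.001, -0.0]
ft_force: [1.9, 0.5, 0.9]
opening: 49.9
finger_force: 0.0
```

```bash
python3 - <<'E'
from h import *
o=r.observe(); print(o["t"]); rel((422,203,230),-3.15)
d=r.get_image("top")
for c in caps(d): print(c)
E
```

```text
11.8
pos [516.6 -52.5 222.4] psi -3.1 tilt 0.18
turn z 0.0
dp cm in target-yaw tool axes [-10.85 -24.99  -0.76] now axes [-10.84 -25.    -0.71]
([185.9, 145.1], 104, 0.46, [733.6, 309.1])
([149.0, 212.4], 65, 0.47, [530.7, 417.9])
([221.5, 248.2], 60, 0.83, [421.8, 201.5])
```

>>> apply_moves(
  dp=[
    [-1.35,-3.1,-0.7],
    [-1.35,-3.1,0],
    [-1.35,-3.1,0],
    [-1.35,-3.1,0],
    [-1.35,-3.1,0],
    [-1.35,-3.1,0],
    [-1.35,-3.2,0],
    [-1.4,-3.2,0],
  ],
  rotation=[
    [0,0,0],
    [0,0,0],
    [0,0,0],
    [0,0,0],
    [0,0,0],
    [0,0,0],
    [0,0,0],
    [0,0,0],
  ],
  hand=[5,5,6,6,6,6,6,6],
)

```text
t: 12.65
position: [422.1, 204.0, 229.6]
ee_rot: [1.0, -0.027, 0.0, -0.0]
ft_force: [0.3, 0.3, 0.1]
opening: 60.0
finger_force: 0.0
```

```bash
python3 - <<'E'
from h import *
w=r.get_image("wrist"); save(w,"w3"); print(proj(w,[(421.8,202,128)])); rel((422,202,93),-3.15)
d=r.get_image("top")
for c in caps(d): print(c)
E
```

```text
[[276.43358558 202.76655274]]
pos [420.6 207.6 229.7] psi -3.0 tilt 0.12
turn z 0.1
dp cm in target-yaw tool axes [ 0.17  0.55 13.67] now axes [ 0.17  0.58 13.67]
([185.9, 145.1], 104, 0.49, [733.6, 309.1])
([308.1, 186.7], 66, 0.71, [601.3, -57.6])
([149.0, 212.4], 65, 0.48, [530.7, 417.9])
([307.6, 214.0], 60, 0.76, [519.5, -54.4])
```

View pics/w3.png

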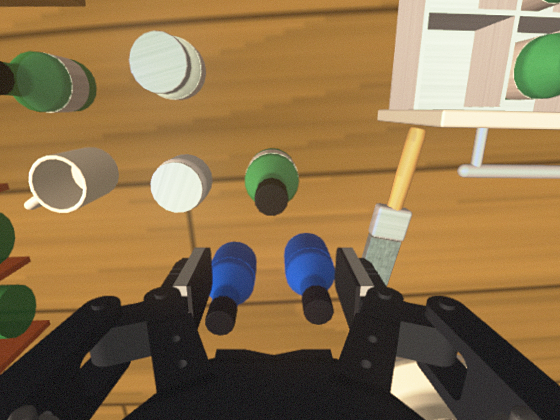

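Wrist view: green bottle cap at (271,196) as predicted; the blue bottles at (220,320) and (317,305) are about 100 mm nearer the base, so clear. Both placed bottles read upright at the right spots in top view.

>>> apply_moves(
  dp=[
    [0,0,3],
    [0,0,3],
    [0,0,3],
    [0,0,3],
    [0,0,1.6],
    [0,0,0],
    [0,0,0],
    [0,0,0],
  ],
  rotation=[
    [0,0,0],
    [0,0,0],
    [0,0,0],
    [0,0,0],
    [0,0,0],
    [0,0,0],
    [0,0,0],
    [0,0,0],
  ],
  hand=[6,6,6,6,6,6,2,2],
)

```text
t: 13.55
position: [423.4, 202.9, 94.6]
ee_rot: [1.0, -0.027, 0.001, -0.0]
ft_force: [0.1, 1.3, 1.4]
opening: 32.0
finger_force: 0.5
```

>>> apply_moves(
  dp=[
    [0,0,0],
    [0,0,0],
    [0,0,0],
    [0,0,0],
    [0,0,-1],
    [0,0,0],
  ],
  rotation=[
    [0,0,0],
    [0,0,0],
    [0,0,0],
    [0,0,0],
    [0,0,0],
    [0,0,0],
  ],
  hand=[2,2,2,2,2,2],
)

```text
t: 14.15
position: [423.3, 203.0, 104.8]
ee_rot: [1.0, -0.027, 0.001, -0.0]
ft_force: [0.3, -0.6, -1.8]
opening: 27.3
finger_force: 35.0
```

```bash
python3 - <<'E'
from h import *
print(r.observe()["t"]); rel((602,23,230),-3.15)
E
```

```text
14.15
pos [423.3 203.  104.8] psi -3.1 tilt 0.1
turn z 0.0
dp cm in target-yaw tool axes [ 18.84  16.99 -12.52] now axes [ 18.85  16.99 -12.5 ]
```

>>> apply_moves(
  dp=[
    [0,0,-4],
    [0,0,-4],
    [1.6,1,-4],
    [2.2,2,-0.5],
    [2.2,2,0],
    [2.2,2,0],
    [2.2,2,0],
    [2.2,2,0],
  ],
  rotation=[
    [0,0,0],
    [0,0,0],
    [0,0,0],
    [0,0,0],
    [0,0,0],
    [0,0,0],
    [0,0,0],
    [0,0,0],
  ],
  hand=[2,2,2,2,2,2,2,2],
)

```text
t: 14.95
position: [543.3, 85.1, 228.4]
ee_rot: [1.0, -0.027, -0.0, -0.0]
ft_force: [-0.7, 0.1, -2.0]
opening: 27.0
finger_force: 35.3
```

>>> apply_moves(
  dp=[
    [2.2,2,0],
    [2.2,2,0],
    [1.8,2,0],
    [0,0,0],
    [0,0,3],
    [0,0,3],
    [0,0,3],
    [0,0,2],
  ],
  rotation=[
    [0,0,0],
    [0,0,0],
    [0,0,0],
    [0,0,0],
    [0,0,0],
    [0,0,0],
    [0,0,0],
    [0,0,0],
  ],
  hand=[2,2,2,2,2,2,2,2],
)

```text
t: 15.75
position: [600.2, 23.3, 116.2]
ee_rot: [1.0, -0.027, -0.001, -0.0]
ft_force: [-0.4, 0.4, -1.7]
opening: 27.3
finger_force: 35.2
```

>>> apply_moves(
  dp=[
    [0,0,0.6],
    [0,0,0],
    [0,0,0],
    [0,0,0],
  ],
  rotation=[
    [0,0,0],
    [0,0,0],
    [0,0,0],
    [0,0,0],
  ],
  hand=[2,2,3.5,5],
)

```text
t: 16.15
position: [601.2, 23.0, 112.8]
ee_rot: [1.0, -0.027, 0.0, -0.0]
ft_force: [-0.2, -0.7, 0.6]
opening: 48.2
finger_force: 0.0
```

>>> apply_moves(
  dp=[
    [0,0,0],
    [0,0,-2],
    [0,0,-4],
    [0,0,-5],
  ],
  rotation=[
    [0,0,0],
    [0,0,0],
    [0,0,0],
    [0,0,0],
  ],
  hand=[5,5,5,5],
)

```text
t: 16.55
position: [600.3, 22.9, 222.2]
ee_rot: [1.0, -0.027, -0.002, -0.0]
ft_force: [0.8, 0.1, 0.6]
opening: 49.9
finger_force: 0.0
```

```bash
python3 - <<'E'
from h import *
o=r.observe(); print(o["t"]); rel((531,418.5,230),-3.15)
d=r.get_image("top")
for c in caps(d): print(c)
E
```

```text
16.55
pos [600.3  22.9 222.2] psi -3.1 tilt 0.18
turn z 0.0
dp cm in target-yaw tool axes [ -9.1  -39.12  -0.78] now axes [ -9.08 -39.12  -0.74]
([185.9, 145.1], 104, 0.46, [733.6, 309.1])
([149.0, 212.4], 65, 0.47, [530.7, 417.9])
```

>>> apply_moves(
  dp=[
    [-0.7,-3.2,-0.8],
    [-0.7,-3.2,0],
    [-0.7,-3.2,0],
    [-0.7,-3.2,0],
    [-0.7,-3.2,0],
    [-0.8,-3.3,0],
    [-0.8,-3.3,0],
    [-0.8,-3.3,0],
  ],
  rotation=[
    [0,0,0],
    [0,0,0],
    [0,0,0],
    [0,0,0],
    [0,0,0],
    [0,0,0],
    [0,0,0],
    [0,0,0],
  ],
  hand=[5,5,6,6,6,6,6,6],
)

```text
t: 17.4
position: [556.0, 286.0, 230.5]
ee_rot: [1.0, -0.027, 0.0, -0.0]
ft_force: [-0.3, 1.3, 0.2]
opening: 60.0
finger_force: 0.0
```

>>> apply_moves(
  dp=[
    [-0.8,-3.3,0],
    [-0.8,-3.3,0],
    [-0.8,-3.3,0],
    [-0.8,-3.3,0],
    [0,0,0],
    [0,0,0],
  ],
  rotation=[
    [0,0,0],
    [0,0,0],
    [0,0,0],
    [0,0,0],
    [0,0,0],
    [0,0,0],
  ],
  hand=[6,6,6,6,6,6],
)

```text
t: 18.0
position: [531.3, 418.7, 230.1]
ee_rot: [1.0, -0.027, -0.0, 0.0]
ft_force: [-0.1, -1.6, 0.4]
opening: 59.9
finger_force: 0.0
```

```bash
python3 - <<'E'
from h import *
w=r.get_image("wrist"); save(w,"w4"); print(proj(w,[(530.7,418,128)])); rel((531,418,93),-3.15)
d=r.get_image("top")
for c in caps(d): print(c)
E
```

```text
[[274.73728921 202.95764009]]
pos [531.6 418.  230.3] psi -3.1 tilt 0.02
turn z 0.0
dp cm in target-yaw tool axes [-0.06  0.   13.73] now axes [-0.06 -0.   13.73]
([185.9, 145.1], 104, 0.46, [733.6, 309.1])
([281.4, 187.5], 67, 0.7, [600.1, 22.1])
([308.1, 186.1], 66, 0.65, [603.2, -57.8])
([307.6, 213.4], 64, 0.82, [521.2, -54.3])
```

View pics/w4.png

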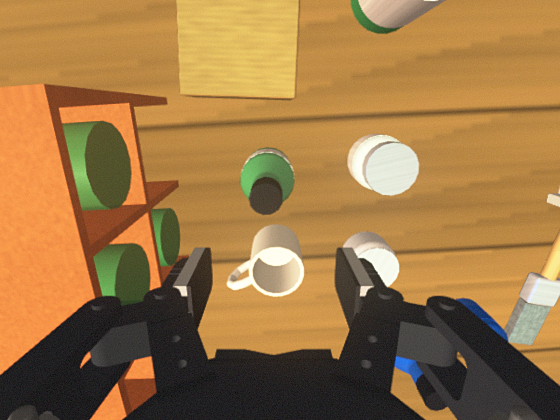

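The wrist view shows the last bottle's cap at (266,195), with the mug at (275,265) clear of the descent. Descend and grip.

>>> apply_moves(
  dp=[
    [0,-0.2,3],
    [0,0,3],
    [0,0,3],
    [0,0,3],
    [0,0,1.7],
    [0,0,0],
    [0,0,0],
    [0,0,0],
  ],
  rotation=[
    [0,0,0],
    [0,0,0],
    [0,0,0],
    [0,0,0],
    [0,0,0],
    [0,0,0],
    [0,0,0],
    [0,0,0],
  ],
  hand=[6,6,6,6,6,6,2,2],
)

```text
t: 18.9
position: [532.5, 420.2, 95.1]
ee_rot: [1.0, -0.027, 0.001, -0.001]
ft_force: [-1.2, 0.0, 0.7]
opening: 31.7
finger_force: 0.4
```

>>> apply_moves(
  dp=[
    [0,0,0],
    [0,0,0],
    [0,0,0],
    [0,0,0],
    [0,0,-1],
    [0,0,0],
  ],
  rotation=[
    [0,0,0],
    [0,0,0],
    [0,0,0],
    [0,0,0],
    [0,0,0],
    [0,0,0],
  ],
  hand=[2,2,2,2,2,2],
)

```text
t: 19.5
position: [532.2, 420.6, 105.2]
ee_rot: [1.0, -0.027, 0.001, -0.001]
ft_force: [0.8, 0.7, -2.1]
opening: 26.7
finger_force: 34.9
```

```bash
python3 - <<'E'
from h import *
print(r.observe()["t"]); rel((523.5,27,230),-3.15)
E
```

```text
19.5
pos [532.2 420.6 105.2] psi -3.1 tilt 0.12
turn z 0.0
dp cm in target-yaw tool axes [  1.29  39.34 -12.48] now axes [  1.29  39.33 -12.53]
```

>>> apply_moves(
  dp=[
    [0,0,-4],
    [0,0,-4],
    [0.1,1.3,-4],
    [0.1,3.2,-0.5],
    [0.1,3.2,0],
    [0.1,3.2,0],
    [0.1,3.2,0],
    [0.1,3.2,0],
  ],
  rotation=[
    [0,0,0],
    [0,0,0],
    [0,0,0],
    [0,0,0],
    [0,0,0],
    [0,0,0],
    [0,0,0],
    [0,0,0],
  ],
  hand=[2,2,2,2,2,2,2,2],
)

```text
t: 20.3
position: [528.0, 245.9, 228.5]
ee_rot: [1.0, -0.027, 0.0, -0.0]
ft_force: [1.2, -0.2, -1.9]
opening: 27.1
finger_force: 35.3
```

>>> apply_moves(
  dp=[
    [0.1,3.2,0],
    [0.1,3.2,0],
    [0.1,3.2,0],
    [0.1,3.2,0],
    [0.1,3.2,0],
    [0.1,3.2,0],
    [0.1,2.8,0],
    [0,0,0],
  ],
  rotation=[
    [0,0,0],
    [0,0,0],
    [0,0,0],
    [0,0,0],
    [0,0,0],
    [0,0,0],
    [0,0,0],
    [0,0,0],
  ],
  hand=[2,2,2,2,2,2,2,2],
)

```text
t: 21.1
position: [523.2, 24.3, 228.5]
ee_rot: [1.0, -0.029, 0.0, 0.0]
ft_force: [0.4, -0.2, -1.5]
opening: 26.9
finger_force: 35.1
```

>>> apply_moves(
  dp=[
    [0,0,0],
    [0,0,3],
    [0,0,3],
    [0,0,3],
    [0,0,2],
    [0,0,0.6],
    [0,0,0],
  ],
  rotation=[
    [0,0,0],
    [0,0,0],
    [0,0,0],
    [0,0,0],
    [0,0,0],
    [0,0,0],
    [0,0,0],
  ],
  hand=[2,2,2,2,2,2,2],
)

```text
t: 21.8
position: [523.8, 28.3, 112.9]
ee_rot: [1.0, -0.027, 0.001, -0.0]
ft_force: [1.0, 0.5, -1.7]
opening: 27.2
finger_force: 34.9
```

>>> apply_moves(
  dp=[
    [0,0,0],
    [0,0,0],
    [0,0,0],
    [0,0,-2],
    [0,0,-4],
    [0,0,-5],
  ],
  rotation=[
    [0,0,0],
    [0,0,0],
    [0,0,0],
    [0,0,0],
    [0,0,0],
    [0,0,0],
  ],
  hand=[3.5,5,5,5,5,5],
)

```text
t: 22.4
position: [522.4, 27.2, 222.4]
ee_rot: [1.0, -0.027, -0.002, -0.0]
ft_force: [1.8, 0.1, 0.5]
opening: 50.1
finger_force: 0.0
```

```bash
python3 - <<'E'
from h import *
o=r.observe(); print(o["t"]); rel((400,-7,230),-3.15)
s=r.get_image("scene"); save(s,"s5",(200,140,460,330),3)
E
```

```text
22.4
pos [522.4  27.2 222.4] psi -3.1 tilt 0.18
turn z 0.0
dp cm in target-yaw tool axes [-12.04   4.09  -0.76] now axes [-12.04   4.08  -0.72]
```

View pics/s5.png

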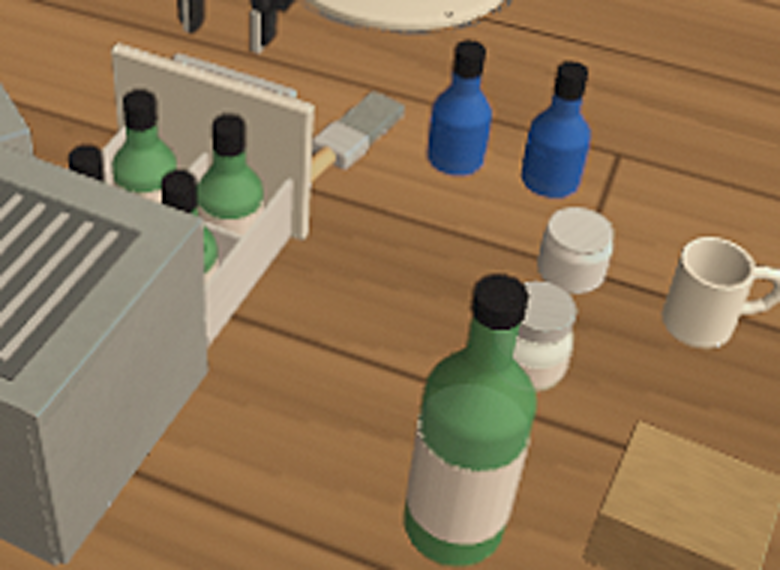

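All four bottles stand upright in their cells (caps at (140,105), (228,130), (85,160), (180,190)) and the bystanders are undisturbed. Now close the drawer by pushing on the handle bar.

>>> apply_moves(
  dp=[
    [-2,0.7,-0.7],
    [-2,0.7,0],
    [-2,0.7,0],
    [-2,0.7,0],
    [-2,0.7,0],
    [-2,0.6,0],
    [0,0,3],
    [0,0,3],
  ],
  rotation=[
    [0,0,0],
    [0,0,0],
    [0,0,0],
    [0,0,0],
    [0,0,0],
    [0,0,0],
    [0,0,0],
    [0,0,0],
  ],
  hand=[5,5,2,0,0,0,0,0],
)

```text
t: 23.25
position: [401.3, -7.5, 169.4]
ee_rot: [1.0, -0.027, 0.001, 0.0]
ft_force: [0.5, -0.2, -0.4]
opening: -0.4
finger_force: 0.0
```

>>> apply_moves(
  dp=[
    [0,0,3],
    [0,0,3],
    [0,0,0.2],
    [0,0,0],
    [0.5,0,0],
    [0.5,0,0],
    [0.5,0,0],
    [0.5,0,0],
  ],
  rotation=[
    [0,0,0],
    [0,0,0],
    [0,0,0],
    [0,0,0],
    [0,0,0],
    [0,0,0],
    [0,0,0],
    [0,0,0],
  ],
  hand=[0,0,0,0,0,0,0,0],
)

```text
t: 24.05
position: [422.0, -8.5, 107.8]
ee_rot: [1.0, -0.027, 0.0, 0.0]
ft_force: [-0.3, 0.8, -0.3]
opening: -0.0
finger_force: 0.0
```

>>> apply_moves(
  dp=[
    [0.7,0,0],
    [1,0,0],
    [1,0,0],
    [1,0,0],
    [1,0,0],
    [1,0,0],
    [1,0,0],
    [1,0,0],
  ],
  rotation=[
    [0,0,0],
    [0,0,0],
    [0,0,0],
    [0,0,0],
    [0,0,0],
    [0,0,0],
    [0,0,0],
    [0,0,0],
  ],
  hand=[0,0,0,0,0,0,0,0],
)

```text
t: 24.85
position: [498.9, -12.7, 107.2]
ee_rot: [1.0, -0.027, -0.0, -0.0]
ft_force: [-2.3, -2.6, 0.8]
opening: 0.1
finger_force: 1.3
```

```bash
python3 - <<'E'
from h import *
o=r.observe(); print(o["t"],o["ft_force"]); rel((590,-17.5,108),-3.15)
s=r.get_image("scene"); save(s,"s6",(200,120,400,270),3)
E
```

```text
24.85 [-2.31433065 -2.58701969  0.78002514]
pos [498.9 -12.7 107.2] psi -3.1 tilt 0.02
turn z 0.0
dp cm in target-yaw tool axes [ 9.12 -0.02 -0.08] now axes [ 9.12 -0.01 -0.08]
```

View pics/s6.png

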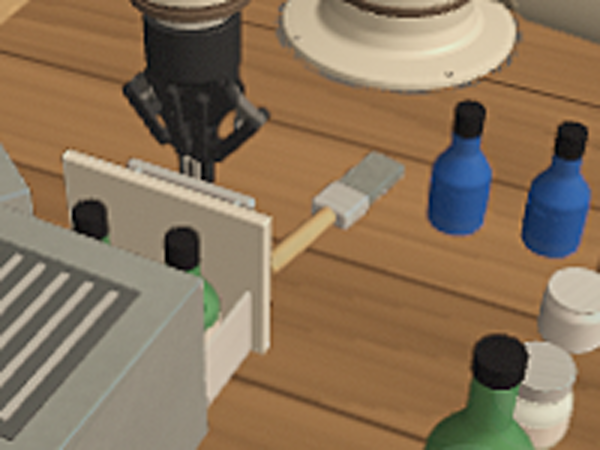

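The drawer slides as intended: fingers at (195,165) are on the bar and the near bottles (90,215), (182,245) are upright. Continue.

>>> apply_moves(
  dp=[
    [1,0,0],
    [1,0,0],
    [1,0,0],
    [1,0,0],
    [1,0,0],
    [1,0,0],
    [1,0,0],
    [0.8,0,0],
  ],
  rotation=[
    [0,0,0],
    [0,0,0],
    [0,0,0],
    [0,0,0],
    [0,0,0],
    [0,0,0],
    [0,0,0],
    [0,0,0],
  ],
  hand=[0,0,0,0,0,0,0,0],
)

```text
t: 25.7
position: [577.0, -16.9, 107.3]
ee_rot: [1.0, -0.027, 0.0, -0.0]
ft_force: [-2.3, -1.5, -0.3]
opening: 0.2
finger_force: 1.4
```

>>> apply_moves(
  dp=[
    [0.4,0,0],
    [0.2,0,0],
    [0.2,0,0],
    [0.2,0,0],
  ],
  rotation=[
    [0,0,0],
    [0,0,0],
    [0,0,0],
    [0,0,0],
  ],
  hand=[0,0,0,0],
)

```text
t: 26.1
position: [586.0, -17.3, 107.4]
ee_rot: [1.0, -0.027, -0.0, -0.0]
ft_force: [-1.8, -0.2, -1.6]
opening: -0.0
finger_force: 1.1
```

>>> apply_moves(
  dp=[
    [0.15,0,0],
    [0.15,0,0],
    [0.15,0,0],
    [0.15,0,0],
  ],
  rotation=[
    [0,0,0],
    [0,0,0],
    [0,0,0],
    [0,0,0],
  ],
  hand=[0,0,0,0],
)

```text
t: 26.5
position: [592.1, -17.7, 107.3]
ee_rot: [1.0, -0.027, -0.0, -0.0]
ft_force: [-1.6, -0.9, 0.3]
opening: -0.0
finger_force: 1.0
```

>>> apply_moves(
  dp=[
    [0.1,0,0],
    [0.1,0,0],
    [0.1,0,0],
  ],
  rotation=[
    [0,0,0],
    [0,0,0],
    [0,0,0],
  ],
  hand=[0,0,0],
)

```text
t: 26.8
position: [593.6, -17.8, 107.2]
ee_rot: [1.0, -0.027, -0.002, -0.0]
ft_force: [-23.9, 0.3, 10.7]
opening: -0.2
finger_force: 11.7
```

Contact force jumped to 24 N at 593.6 mm, which matches the expected shut position (~591). Back off, lift, and turn for the dial.

>>> apply_moves(
  dp=[
    [-0.5,0,0],
    [-3,0,0],
    [-4,0,0],
    [0,0,-4],
    [0,0,-4],
    [0,0,-4],
    [0,0,0],
    [0,0,0],
  ],
  rotation=[
    [0,0,0],
    [0,0,0],
    [0,0,0],
    [0,0,0],
    [0,0,-8],
    [0,0,-8],
    [0,0,-8],
    [0,0,-8],
  ],
  hand=[0,0,0,0,0,0,0,4],
)

```text
t: 27.6
position: [520.7, -13.8, 228.9]
ee_rot: [0.968, 0.252, 0.002, 0.001]
ft_force: [0.3, 0.5, -0.5]
opening: 13.5
finger_force: 0.0
```

>>> apply_moves(
  dp=[
    [0,0,0],
    [0,0,0],
    [0,0,0],
    [0,0,0],
    [0,0,0],
    [0,0,0],
    [0,0,0],
    [0,0,0],
  ],
  rotation=[
    [0,0,-8],
    [0,0,-8],
    [0,0,-8],
    [0,0,-8],
    [0,0,-8],
    [0,0,-8],
    [0,0,-8],
    [0,0,-8],
  ],
  hand=[4,4,4,4,4,4,4,4],
)

```text
t: 28.4
position: [520.3, -13.7, 227.5]
ee_rot: [0.687, 0.727, 0.0, 0.0]
ft_force: [-0.2, 0.8, 0.6]
opening: 40.1
finger_force: 0.0
```

```bash
python3 - <<'E'
from h import *
d=r.get_image("top")
a=cv2.cvtColor(d["pixels"],cv2.COLOR_RGB2BGR)
A=cv2.resize(a[95:245,245:345],None,fx=4,fy=4,interpolation=cv2.INTER_CUBIC)[:600]
B=cv2.resize(a[165:265,345:445],None,fx=4,fy=4,interpolation=cv2.INTER_CUBIC); B=cv2.copyMakeBorder(B,0,200,0,0,cv2.BORDER_CONSTANT)
cv2.imwrite("pics/t7.png",np.hstack([A,B]))
print(r.observe()["t"]); rel((515.8,-261.6,180),101.4)
E
```

```text
28.45
pos [520.3 -13.7 227.5] psi 93.8 tilt 0.05
turn z -7.6
dp cm in target-yaw tool axes [-24.21  -5.34   4.75] now axes [-24.7   -2.08   4.74]
```

View pics/t7.png

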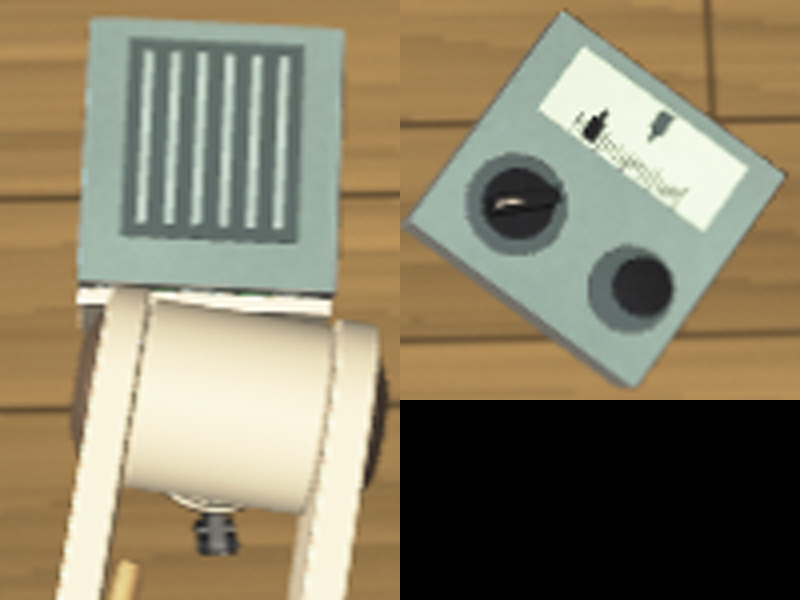

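The panel at (205,298) is flush with the cabinet. Now over to the dial.

>>> apply_moves(
  dp=[
    [0,0,0],
    [-3.4,-0.8,0],
    [-3.4,-0.8,0],
    [-3.4,-0.8,0],
    [-3.5,-0.8,0],
    [-3.5,-0.7,0],
    [-3.5,-0.7,0],
    [-3.5,-0.7,0],
  ],
  rotation=[
    [0,0,-7.6],
    [0,0,0],
    [0,0,0],
    [0,0,0],
    [0,0,0],
    [0,0,0],
    [0,0,0],
    [0,0,0],
  ],
  hand=[4,4,4,4,4,4,4,4],
)

```text
t: 29.25
position: [511.9, -262.9, 227.5]
ee_rot: [0.641, 0.768, 0.0, 0.0]
ft_force: [-0.2, 0.1, 0.1]
opening: 40.2
finger_force: 0.0
```

>>> apply_moves(
  dp=[
    [0,0,2],
    [0,0,2],
    [0,0,0],
    [0,0,0],
  ],
  rotation=[
    [0,0,0],
    [0,0,0],
    [0,0,0],
    [0,0,0],
  ],
  hand=[4,4,4,4],
)

```text
t: 29.65
position: [512.2, -261.3, 187.9]
ee_rot: [0.64, 0.768, 0.0, 0.0]
ft_force: [0.5, 0.2, 0.3]
opening: 40.3
finger_force: 0.0
```

```bash
python3 - <<'E'
from h import *
w=r.get_image("wrist"); save(w,"w8"); print(proj(w,[(515.8,-261.6,104),(507.9,-233.9,104),(519.2,-290.1,104),(591.8,-337,62),(565.2,-376.4,62)]).round()); rel((515.8,-261.6,81),101.4); print(r.observe()["q"])
E
```

```text
[[277. 211.]
 [273. 173.]
 [274. 245.]
 [339. 283.]
 [304. 313.]]
pos [ 512.4 -261.4  188.5] psi 100.4 tilt 0.08
turn z -1.0
dp cm in target-yaw tool axes [-0.09  0.33 10.75] now axes [-0.07  0.32 10.75]
[-6.05690781e-01  1.67906391e-01  1.50389793e+00  1.28686690e-04
  1.46847635e+00 -7.87769119e-01]
```

View pics/w8.png

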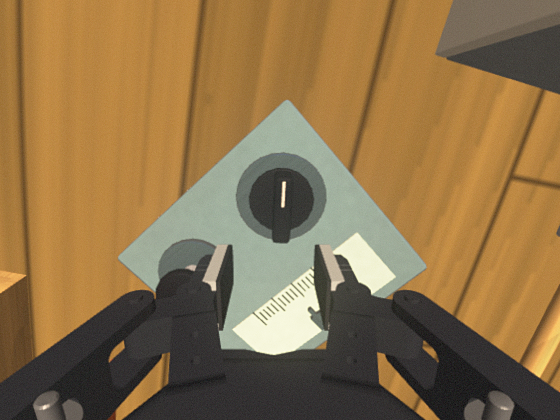

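Wrist view: dial bar runs vertically in the image at column 282, rows 172–243, aligned with the tool as predicted. Descend and grip it.

>>> apply_moves(
  dp=[
    [0,0.4,2],
    [0,0,3],
    [0,0,3],
    [0,0,2.7],
    [0,0,0],
    [0,0,0],
    [0,0,0],
    [0,0,0],
  ],
  rotation=[
    [0,0,0],
    [0,0,0],
    [0,0,0],
    [0,0,0],
    [0,0,0],
    [0,0,0],
    [0,0,0],
    [0,0,0],
  ],
  hand=[4,4,4,4,4,4,1,0.8],
  force=40,
)

```text
t: 30.5
position: [518.2, -260.8, 82.8]
ee_rot: [0.64, 0.769, 0.001, 0.003]
ft_force: [26.0, 11.2, -2.2]
opening: 13.2
finger_force: 41.5
```

>>> apply_moves(
  dp=[
    [0,0,0],
    [0,0,0],
    [0,0,0],
  ],
  rotation=[
    [0,0,0],
    [0,0,0],
    [0,0,0],
  ],
  hand=[0.8,0.8,0.8],
)

```text
t: 30.8
position: [518.4, -260.7, 82.7]
ee_rot: [0.639, 0.769, 0.001, 0.003]
ft_force: [13.3, 4.7, 3.7]
opening: 13.2
finger_force: 42.3
```

```bash
python3 - <<'E'
from h import *
rel((516,-261.6,81),101.4); o=r.observe(); print(o["ft_force"],o["torque"],o["q"])
E
```

```text
pos [ 518.4 -260.7   82.7] psi 100.5 tilt 0.35
turn z -0.9
dp cm in target-yaw tool axes [-0.04 -0.25  0.17] now axes [-0.05 -0.25  0.17]
[13.34814623  4.65533612  3.72652519] [ 0.84353615 -2.15549349  0.06206996] [-0.60000679  0.25044451  1.6271886   0.00242643  1.25823103 -0.78393046]
```

Grip is solid; the sideways force says the axis is about 2 mm further along tool y. Recentre, then turn clockwise in stages.

>>> apply_moves(
  dp=[
    [-0.05,0.2,0],
    [0,0,0],
    [0,0,0],
    [0,0,0],
    [0,0,0],
    [0,0,0],
    [0,0,0],
    [0,0,0],
  ],
  rotation=[
    [0,0,0],
    [0,0,6],
    [0,0,6],
    [0,0,6],
    [0,0,6],
    [0,0,6],
    [0,0,6],
    [0,0,0],
  ],
  hand=[0.8,0.8,0.8,0.8,0.8,0.8,0.8,0.8],
)

```text
t: 31.6
position: [519.8, -260.7, 82.7]
ee_rot: [0.847, 0.532, 0.002, 0.002]
ft_force: [8.5, 5.9, 7.7]
opening: 12.6
finger_force: 42.7
```

```bash
python3 - <<'E'
from h import *
rel((518,-261.6,82.7),64.4); o=r.observe(); print(o["ft_force"],o["torque"],o["opening"])
E
```

```text
pos [ 519.8 -260.7   82.7] psi 64.3 tilt 0.28
turn z -0.1
dp cm in target-yaw tool axes [-0.16 -0.13 -0.  ] now axes [-0.16 -0.13 -0.  ]
[8.49800555 5.85251306 7.65789394] [ 0.98718649 -1.1841326   0.00208269] 12.598512191762639
```

>>> apply_moves(
  dp=[
    [0.1,0.05,0],
    [0,0,0],
    [0,0,0],
    [0,0,0],
    [0,0,0],
    [0,0,0],
    [0,0,0],
    [0,0,0],
  ],
  rotation=[
    [0,0,6],
    [0,0,6],
    [0,0,6],
    [0,0,6],
    [0,0,6],
    [0,0,6],
    [0,0,6],
    [0,0,6],
  ],
  hand=[0.8,0.8,0.8,0.8,0.8,0.8,0.8,0.8],
)

```text
t: 32.4
position: [521.0, -261.6, 82.7]
ee_rot: [0.99, 0.141, 0.003, 0.002]
ft_force: [12.7, -9.5, -0.6]
opening: 13.2
finger_force: 41.7
```

>>> apply_moves(
  dp=[
    [0,0,0],
    [0,0,0],
    [0,0,0],
    [0,0,0],
    [0,0,0],
    [0,0,0],
    [0,0,0],
    [0,0,0],
  ],
  rotation=[
    [0,0,6],
    [0,0,6],
    [0,0,6],
    [0,0,6],
    [0,0,6],
    [0,0,6],
    [0,0,6],
    [0,0,6],
  ],
  hand=[0.8,0.8,0.8,0.8,0.8,0.8,0.8,0.8],
)

```text
t: 33.2
position: [520.9, -263.1, 82.8]
ee_rot: [0.962, -0.274, 0.004, 0.002]
ft_force: [10.5, -21.6, -2.0]
opening: 13.0
finger_force: 41.2
```

```bash
python3 - <<'E'
from h import *
rel((518,-261.6,82.7),-50.4); o=r.observe(); print(o["ft_force"],o["torque"],o["opening"],o["q"])
a=cv2.cvtColor(r.get_image("top")["pixels"],cv2.COLOR_RGB2BGR)
b=cv2.cvtColor(r.get_image("scene")["pixels"],cv2.COLOR_RGB2BGR)
A=cv2.resize(a[165:265,345:445],(400,400),interpolation=cv2.INTER_CUBIC)
B=cv2.resize(b[140:220,115:215],(400,320),interpolation=cv2.INTER_CUBIC); B=cv2.copyMakeBorder(B,0,80,0,0,cv2.BORDER_CONSTANT)
cv2.imwrite("pics/d9.png",np.hstack([A,B]))
E
```

```text
pos [ 520.9 -263.1   82.8] psi -31.8 tilt 0.5
turn z 18.6
dp cm in target-yaw tool axes [-0.3   0.13  0.01] now axes [-0.33  0.02  0.  ]
[ 10.463291   -21.61663501  -1.95627772] [-3.58574847 -1.69760384  0.08885525] 13.006668839328817 [-0.59858245  0.2556325   1.62058786 -0.00214578  1.25691775  1.52787388]
```

View pics/d9.png

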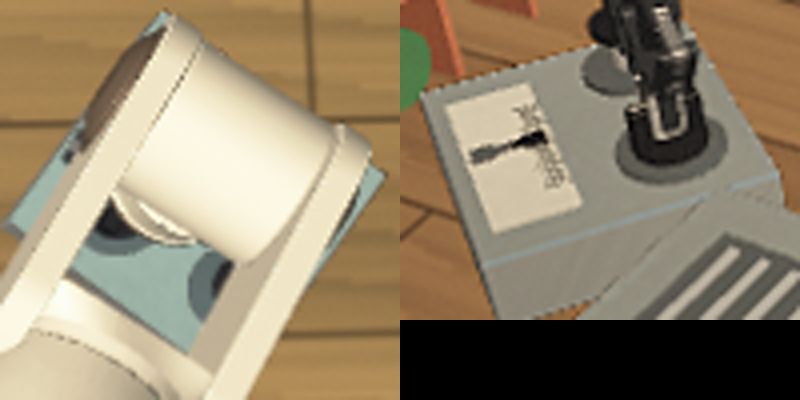

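Right crop (scene): the pointer tip near (510,143) has almost reached the mark near (485,152). I'll relieve the side load, then measure the tips' y in the console frame numerically.

>>> apply_moves(
  dp=[
    [0.15,0.1,0],
    [0,0,0],
  ],
  rotation=[
    [0,0,4],
    [0,0,4],
  ],
  hand=[0.8,0.8],
)

```text
t: 33.5
position: [520.9, -263.6, 82.7]
ee_rot: [0.941, -0.34, 0.002, 0.001]
ft_force: [2.4, -9.9, 5.1]
opening: 13.0
finger_force: 42.4
```

```bash
cat > m.py <<'E'
from h import *
o=r.observe(); print(o["ft_force"]); rel((518,-262,82.7),-49.5)
b=r.get_image("scene")
# rectify the scale plane (z=62) into console frame, 0.25 mm/px
ya=-0.6708; R=np.array([[np.cos(ya),-np.sin(ya)],[np.sin(ya),np.cos(ya)]]); c=np.array([522,-329.2])
X,Y=np.meshgrid(np.arange(30,90,.25),np.arange(70,-70,-.25),indexing="ij"); X=X[::-1]
P=np.c_[np.stack([X.ravel(),Y.ravel()],1)@R.T+c,np.full(X.size,62.)]
m=proj(b,P).reshape(*X.shape,2).astype(np.float32)
im=cv2.remap(cv2.cvtColor(b["pixels"],cv2.COLOR_RGB2BGR),m[...,0],m[...,1],cv2.INTER_CUBIC)
cv2.imwrite("pics/rect%d.png"%int(o["t"]*100),im)
g=im.max(2)
for x in range(44,84,2):
    row=g[int((90-.25-x)/.25)].astype(float); wgt=np.clip(170-row,0,None); wgt[(Y[0]<-40)|(Y[0]>45)]=0
    print(x,round(float((wgt*Y[0]).sum()/max(wgt.sum(),1)),1),int(row.min()),int(wgt.sum()/100), end=" | ")
E
python3 m.py; ls pics
```

```text
[ 2.37456224 -9.92410542  5.05339175]
pos [ 520.9 -263.6   82.7] psi -39.7 tilt 0.31
turn z 9.8
dp cm in target-yaw tool axes [-0.31  0.12  0.  ] now axes [-0.33  0.06 -0.  ]
44 -8.9 0 112 | 46 -9.2 3 107 | 48 -8.3 5 94 | 50 -8.8 12 59 | 52 -8.8 17 43 | 54 -8.8 2 47 | 56 -9.1 0 55 | 58 -9.5 2 43 | 60 -7.6 84 19 | 62 -6.4 68 25 | 64 -6.2 81 25 | 66 -6.0 84 23 | 68 -5.5 75 28 | 70 -5.8 70 39 | 72 -6.2 75 54 | 74 -5.6 78 53 | 76 -6.1 73 54 | 78 -6.8 72 51 | 80 -6.2 68 57 | 82 -5.5 79 55 | c1.png
c2.png
d9.png
rect3350.png
s5.png
s6.png
scene0.png
t7.png
top0.png
w1.png
w2.png
w3.png
w4.png
w8.png
```

Scene-view parallax makes this height-sensitive (about 1 mm of y per mm of height). The top camera is nearly free of that, so release, step aside and measure from above.

>>> apply_moves(
  dp=[
    [0,0,0],
    [0,0,0],
    [0,0,0],
    [0,0,-3],
    [0,0,-4],
    [0,0,-5],
    [-2,-2.4,0],
    [-2,-2.4,0],
  ],
  rotation=[
    [0,0,0],
    [0,0,0],
    [0,0,0],
    [0,0,0],
    [0,0,0],
    [0,0,0],
    [0,0,0],
    [0,0,0],
  ],
  hand=[2,4,4,4,4,4,4,4],
)

```text
t: 34.35
position: [519.6, -199.0, 201.8]
ee_rot: [0.941, -0.339, 0.001, 0.0]
ft_force: [0.8, 1.3, -1.1]
opening: 40.0
finger_force: 0.0
```

>>> apply_moves(
  dp=[
    [-2.4,-2.8,0],
    [-2.4,-2.8,0],
    [-2.4,-2.8,0],
    [-2.4,-2.8,0],
    [0,0,0],
  ],
  rotation=[
    [0,0,0],
    [0,0,0],
    [0,0,0],
    [0,0,0],
    [0,0,0],
  ],
  hand=[4,4,4,4,4],
)

```text
t: 34.85
position: [516.2, -48.2, 200.7]
ee_rot: [0.942, -0.336, 0.0, -0.001]
ft_force: [0.2, -0.9, 0.3]
opening: 40.0
finger_force: 0.0
```

```bash
cat > m2.py <<'E'
from h import *
print(r.observe()["t"])
b=r.get_image("top"); cv2.imwrite("topraw.png",b["pixels"])
ya=-0.6708; R=np.array([[np.cos(ya),-np.sin(ya)],[np.sin(ya),np.cos(ya)]]); c=np.array([522,-329.2])
X,Y=np.meshgrid(np.arange(90,-100,-.4),np.arange(110,-110,-.4),indexing="ij")
P=np.c_[np.stack([X.ravel(),Y.ravel()],1)@R.T+c,np.full(X.size,62.)]
m=proj(b,P).reshape(*X.shape,2).astype(np.float32)
im=cv2.remap(cv2.cvtColor(b["pixels"],cv2.COLOR_RGB2BGR),m[...,0],m[...,1],cv2.INTER_CUBIC)
cv2.imwrite("pics/rt.png",im)
g=im.max(2)
for x in range(40,84,2):
    row=g[int((90-x)/.4)].astype(float); wgt=np.clip(170-row,0,None); wgt[(Y[0]<-45)|(Y[0]>42)]=0
    k=np.flatnonzero(row==row[(Y[0]>-45)&(Y[0]<42)].min())[0]
    print(x,round(float((wgt*Y[0]).sum()/max(wgt.sum(),1)),1),"min",int(row[k]),"at",round(Y[0][k],1),int(wgt.sum()/100), end=" | ")
E
python3 m2.py
```

```text
34.85
40 -8.7 min 35 at -11.6 38 | 42 -9.0 min 33 at -11.2 34 | 44 -8.5 min 38 at -9.6 33 | 46 -8.3 min 25 at -6.0 34 | 48 -8.6 min 32 at -7.2 32 | 50 -9.1 min 63 at -8.4 19 | 52 -8.3 min 73 at -8.4 8 | 54 -8.4 min 101 at -8.4 5 | 56 -8.6 min 110 at -8.4 4 | 58 -8.5 min 103 at -8.4 4 | 60 -7.4 min 153 at -7.6 0 | 62 -5.7 min 137 at -5.6 1 | 64 -5.7 min 136 at -5.6 1 | 66 -6.0 min 129 at -6.0 2 | 68 -6.1 min 89 at -5.6 8 | 70 -6.1 min 85 at -5.2 13 | 72 -5.7 min 91 at -3.6 15 | 74 -5.6 min 103 at -7.6 14 | 76 -5.7 min 109 at -4.0 13 | 78 -5.4 min 107 at -3.2 13 | 80 -5.2 min 107 at -6.4 13 | 82 -5.1 min 107 at -6.4 14 |
```

View pics/rt.png

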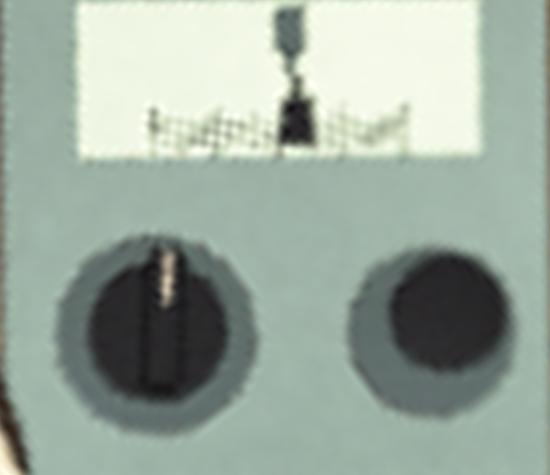

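Rectified top view: pointer tip at y=-8.5, mark tip at y=-5.7 (pixels (297,85) and (290,68)). That's overshot by 2.8 mm, so turn back about 9° counter-clockwise.

```bash
python3 - <<'E'
from h import *
rel((520.3,-262.8,201),-39.7)
E
```

```text
pos [516.4 -49.9 200.7] psi -39.3 tilt 0.03
turn z 0.4
dp cm in target-yaw tool axes [13.9  16.13 -0.03] now axes [13.79 16.22 -0.04]
```

>>> apply_moves(
  dp=[
    [2,2.3,0],
    [2,2.3,0],
    [2,2.3,0],
    [2,2.3,0],
    [2,2.3,0],
    [2,2.3,0],
    [1.9,2.3,0],
    [0,0,0],
  ],
  rotation=[
    [0,0,0],
    [0,0,0],
    [0,0,0],
    [0,0,0],
    [0,0,0],
    [0,0,0],
    [0,0,0],
    [0,0,0],
  ],
  hand=[4,4,4,4,4,4,4,4],
)

```text
t: 35.7
position: [520.6, -268.3, 199.8]
ee_rot: [0.941, -0.34, -0.0, 0.0]
ft_force: [-0.0, 0.1, -0.0]
opening: 40.2
finger_force: 0.0
```

>>> apply_moves(
  dp=[
    [0,0,3],
    [0,0,3],
    [0,0,3],
    [0,0,2.8],
    [0,0,0],
    [0,0,0],
  ],
  rotation=[
    [0,0,0],
    [0,0,0],
    [0,0,0],
    [0,0,0],
    [0,0,0],
    [0,0,0],
  ],
  hand=[4,4,4,4,4,4],
)

```text
t: 36.3
position: [521.3, -264.7, 83.0]
ee_rot: [0.941, -0.338, -0.0, -0.0]
ft_force: [1.1, 0.0, 0.7]
opening: 40.1
finger_force: 0.0
```

```bash
python3 - <<'E'
from h import *
rel((520.3,-262.8,82.7),-39.7); print(r.observe()["ft_force"])
E
```

```text
pos [ 521.3 -264.7   83. ] psi -39.5 tilt 0.02
turn z 0.2
dp cm in target-yaw tool axes [-0.2  -0.08  0.03] now axes [-0.2  -0.08  0.03]
[1.11961308 0.00415481 0.70228874]
```

>>> apply_moves(
  dp=[
    [-0.2,-0.1,0],
    [0,0,0],
    [0,0,0],
    [0,0,0],
    [0,0,0],
  ],
  rotation=[
    [0,0,0],
    [0,0,0],
    [0,0,0],
    [0,0,0],
    [0,0,0],
  ],
  hand=[4,1,0.8,0.8,0.8],
  force=30,
)

```text
t: 36.8
position: [520.4, -263.2, 83.7]
ee_rot: [0.941, -0.338, 0.001, 0.001]
ft_force: [-6.5, -3.8, 8.1]
opening: 13.3
finger_force: 31.4
```

```bash
python3 m.py
```

```text
[-6.54646936 -3.79667491  8.14635772]
pos [ 520.4 -263.2   83.7] psi -39.5 tilt 0.11
turn z 10.0
dp cm in target-yaw tool axes [-0.25  0.11  0.1 ] now axes [-0.26  0.06  0.1 ]
44 -8.9 0 112 | 46 -9.2 1 107 | 48 -8.3 3 95 | 50 -8.9 13 59 | 52 -8.8 17 42 | 54 -8.8 1 48 | 56 -9.1 0 55 | 58 -9.6 3 43 | 60 -7.6 86 19 | 62 -6.5 68 24 | 64 -6.2 79 25 | 66 -5.9 84 23 | 68 -5.5 74 28 | 70 -5.8 69 40 | 72 -6.2 75 54 | 74 -5.6 79 52 | 76 -6.2 73 53 | 78 -6.8 71 51 | 80 -6.2 66 58 | 82 -5.5 78 56 |
```

>>> apply_moves(
  dp=[
    [0,0,0],
    [0,0,0],
    [0,0,0],
    [0,0,0],
  ],
  rotation=[
    [0,0,-3],
    [0,0,-3],
    [0,0,-3],
    [0,0,0],
  ],
  hand=[0.8,0.8,0.8,0.8],
)

```text
t: 37.25
position: [520.5, -263.0, 83.7]
ee_rot: [0.965, -0.262, 0.001, 0.001]
ft_force: [-5.0, -1.4, 9.0]
opening: 13.3
finger_force: 31.5
```

```bash
python3 m.py
```

```text
[-5.03282809 -1.43857552  8.97652376]
pos [ 520.5 -263.    83.7] psi -30.4 tilt 0.1
turn z 19.1
dp cm in target-yaw tool axes [-0.24  0.12  0.1 ] now axes [-0.27  0.04  0.1 ]
44 -5.4 12 100 | 46 -6.0 0 94 | 48 -5.6 10 79 | 50 -5.8 4 62 | 52 -6.5 0 54 | 54 -6.3 8 46 | 56 -5.7 13 47 | 58 -6.5 71 32 | 60 -7.1 86 18 | 62 -6.6 69 25 | 64 -6.2 80 25 | 66 -6.0 83 23 | 68 -5.6 73 28 | 70 -5.9 68 40 | 72 -6.2 74 55 | 74 -5.6 78 52 | 76 -6.1 74 54 | 78 -6.8 71 52 | 80 -6.2 66 57 | 82 -5.4 79 55 |
```

Pointer and mark now coincide (−6.1 vs −6.2). Release, step aside, verify from the top.

>>> apply_moves(
  dp=[
    [0,0,0],
    [0,0,0],
    [0,0,0],
    [0,0,-3],
    [0,0,-4],
    [0,0,-5],
    [-2,-2.8,0],
    [-2,-2.8,0],
  ],
  rotation=[
    [0,0,0],
    [0,0,0],
    [0,0,0],
    [0,0,0],
    [0,0,0],
    [0,0,0],
    [0,0,0],
    [0,0,0],
  ],
  hand=[2,4,4,4,4,4,4,4],
)

```text
t: 38.1
position: [514.6, -193.6, 203.6]
ee_rot: [0.965, -0.264, 0.001, 0.0]
ft_force: [0.7, -0.4, -0.1]
opening: 40.2
finger_force: 0.0
```

>>> apply_moves(
  dp=[
    [-2.4,-3.2,0],
    [-2.4,-3.2,0],
    [-2.4,-3.2,0],
    [-2.4,-3.2,0],
    [0,0,0],
  ],
  rotation=[
    [0,0,0],
    [0,0,0],
    [0,0,0],
    [0,0,0],
    [0,0,0],
  ],
  hand=[2,0,0,0,0],
)

```text
t: 38.6
position: [496.1, -31.0, 202.6]
ee_rot: [0.965, -0.261, 0.0, -0.001]
ft_force: [1.2, -1.0, -0.2]
opening: -0.0
finger_force: 0.0
```

```bash
python3 m2.py; python3 - <<'E'
from h import *
rel((450.5,-349,160),-30.4)
d=r.get_image("top"); g=d["pixels"].astype(int)
# drawer panel top edge check and plunger blob
dark=(g.max(2)<60).astype(np.uint8); n,l,st,c=cv2.connectedComponentsWithStats(dark)
for i in range(1,n):
    if st[i,4]>80 and 380<c[i][0]<430 and 180<c[i][1]<260: print(c[i],st[i,4],atz(d,c[i],108))
E
```

```text
38.6
40 -5.5 min 21 at -2.8 33 | 42 -5.4 min 36 at -7.2 33 | 44 -5.5 min 36 at -3.6 31 | 46 -5.2 min 30 at -2.8 31 | 48 -5.0 min 24 at -3.2 30 | 50 -5.4 min 28 at -4.8 21 | 52 -5.7 min 95 at -5.6 7 | 54 -6.0 min 117 at -6.0 3 | 56 -5.9 min 99 at -6.0 4 | 58 -5.7 min 112 at -5.6 3 | 60 -5.8 min 130 at -5.6 2 | 62 -5.8 min 130 at -5.6 2 | 64 -5.7 min 136 at -5.6 1 | 66 -6.0 min 129 at -6.0 2 | 68 -6.1 min 88 at -6.0 8 | 70 -6.1 min 85 at -5.2 13 | 72 -5.7 min 92 at -3.6 15 | 74 -5.6 min 104 at -7.6 14 | 76 -5.7 min 109 at -4.0 13 | 78 -5.4 min 107 at -2.8 13 | 80 -5.2 min 106 at -6.8 13 | 82 -5.1 min 108 at -2.4 13 | pos [496.5 -32.9 202.6] psi -30.3 tilt 0.03
turn z 0.1
dp cm in target-yaw tool axes [12.03 29.59  4.26] now axes [11.99 29.61  4.25]
[405.11875 236.25   ] 160 [[ 449.33308286 -349.0963186   108.        ]]
```

Top view confirms alignment (pointer −5.8, mark −5.8). Now the plunger at (449.5,−349): move over and press.

>>> apply_moves(
  dp=[
    [1.5,3.7,0],
    [1.5,3.7,0],
    [1.5,3.7,0],
    [1.5,3.7,0],
    [1.5,3.7,0],
    [1.5,3.7,0],
    [1.5,3.7,0],
    [1.5,3.7,0],
  ],
  rotation=[
    [0,0,0],
    [0,0,0],
    [0,0,0],
    [0,0,0],
    [0,0,0],
    [0,0,0],
    [0,0,0],
    [0,0,0],
  ],
  hand=[0,0,0,0,0,0,0,0],
)

```text
t: 39.5
position: [448.5, -353.7, 202.1]
ee_rot: [0.965, -0.264, -0.0, -0.0]
ft_force: [0.8, 0.3, 0.4]
opening: 0.7
finger_force: 0.0
```

>>> apply_moves(
  dp=[
    [0,0,2],
    [0,0,3],
    [0,0,3],
    [0,0,1],
    [0,0,0],
    [0,0,0],
  ],
  rotation=[
    [0,0,0],
    [0,0,0],
    [0,0,0],
    [0,0,0],
    [0,0,0],
    [0,0,0],
  ],
  hand=[0,0,0,0,0,0],
)

```text
t: 40.1
position: [450.0, -351.5, 113.5]
ee_rot: [0.965, -0.263, 0.001, 0.0]
ft_force: [0.8, 0.1, 1.3]
opening: 0.2
finger_force: 0.0
```

>>> apply_moves(
  dp=[
    [0,0,0.5],
    [0,0,0.4],
    [0,0,0.4],
    [0,0,0.4],
    [0,0,0.2],
    [0,0,0],
  ],
  rotation=[
    [0,0,0],
    [0,0,0],
    [0,0,0],
    [0,0,0],
    [0,0,0],
    [0,0,0],
  ],
  hand=[0,0,0,0,0,0],
)

```text
t: 40.7
position: [450.3, -351.4, 94.0]
ee_rot: [0.965, -0.263, 0.001, 0.001]
ft_force: [1.2, -2.3, 9.4]
opening: -0.3
finger_force: 4.5
```

>>> apply_moves(
  dp=[
    [0,0,0.1],
    [0,0,0.1],
  ],
  rotation=[
    [0,0,0],
    [0,0,0],
  ],
  hand=[0,0],
)

```text
t: 40.9
position: [450.5, -351.5, 92.9]
ee_rot: [0.965, -0.263, 0.001, 0.001]
ft_force: [-3.9, 0.9, 25.8]
opening: 0.1
finger_force: 12.8
```

Hit the stop at 92.9 mm (25.8 N). Release upward, clear, and check everything.

>>> apply_moves(
  dp=[
    [0,0,0],
    [0,0,-1],
    [0,0,-2],
    [0,0,-4],
    [0,0,-4],
    [0,0,-2],
    [0,0,0],
    [0,0,0],
  ],
  rotation=[
    [0,0,0],
    [0,0,0],
    [0,0,0],
    [0,0,0],
    [0,0,0],
    [0,0,0],
    [0,0,0],
    [0,0,0],
  ],
  hand=[0,0,0,0,0,0,0,0],
)

```text
t: 41.7
position: [449.7, -350.6, 220.9]
ee_rot: [0.965, -0.263, -0.0, -0.0]
ft_force: [-0.1, 0.2, -0.3]
opening: -0.0
finger_force: 0.0
```

```bash
python3 m.py; python3 - <<'E'
from h import *
o=r.observe(); print(o["t"],o["position"],o["ft_force"])
d=r.get_image("top")
print("green caps left",[c for c in caps(d)])
# panel: bright column profile along drawer axis at panel height 152
t=np.array([654.3,-21.7]); x=np.array([.9985,-.055])
for k in range(-70,20,6):
    p=proj(d,[(*(t+x*k+np.array([.055,.9985])*30),152)])[0]; print(k,d["pixels"][int(round(p[1])),int(round(p[0]))],end=" ")
E
```

```text
[-0.06028087  0.15465769 -0.33516855]
pos [ 449.7 -350.6  220.9] psi -30.5 tilt 0.01
turn z 19.0
dp cm in target-yaw tool axes [ -2.3  -10.94  13.82] now axes [  1.39 -11.09  13.83]
44 -5.3 7 100 | 46 -6.0 2 93 | 48 -6.4 0 87 | 50 -6.3 5 67 | 52 -6.6 0 54 | 54 -6.3 10 45 | 56 -5.7 17 45 | 58 -6.5 73 31 | 60 -7.0 87 18 | 62 -6.5 69 25 | 64 -6.2 80 25 | 66 -6.0 82 23 | 68 -5.6 73 28 | 70 -5.9 69 39 | 72 -6.2 74 54 | 74 -5.6 79 52 | 76 -6.2 74 53 | 78 -6.9 70 51 | 80 -6.2 67 57 | 82 -5.5 81 54 | 41.75 [ 449.52848415 -350.41239508  220.23712128] [ 0.56690201 -0.13910613 -1.05305284]
green caps left [([185.9, 145.1], 104, 0.49, [733.6, 309.1])]
-70 [168 134  83] -64 [165 130  81] -58 [161 128  80] -52 [200 211 195] -46 [178 163 142] -40 [162 128  80] -34 [130 114  91] -28 [121 113 100] -22 [119 112  98] -16 [120 112  99] -10 [247 245 227] -4 [250 245 227] 2 [ 94 114  88] 8 [159 178 165] 14 [161 184 169]
```

The panel occupies −12..0 mm in front of the cabinet face, so the drawer is fully shut. No squat green bottle is left on the bench, and the pointer is still on the mark. Handing in.

```bash
python3 -c "
from bench import r
print(r.close_job())"
```

```text
the job is handed in; nothing more can be done
None
```

The job is handed in at about 42 s: all four squat green bottles stand in the drawer and it is fully shut, the dial pointer is on the set mark, and the plunger was then pressed to its stop and released (its return not checked by camera).

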